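# Pin the sprung backstop and hold a channel against it for tacking

## Robot

A 6-joint arm with a two-finger parallel gripper is mounted at the origin on the work surface; the furniture and walls round the work are solid. World frame = base frame: x ahead of the robot, y to its left, z up, the work surface at z = 0. Lengths are in mm, angles in rad, forces in N, time in s.
With the tool pointing down it reaches from about 400 to 925 mm from the base axis. Payload 12.5 kg.
Tool frame: the origin (TCP) lies between the finger pads; the fingertips stand 11 mm ahead of it and the grasp point (between the pads) lies 8 mm behind it; y points along the fingers, x is the direction in which the jaws open and shut, and the axes are right-handed (so a half turn about y gives the same grasp; the last joint's range is limited). The gripper opens to 95 mm and grips with 3 to 60 N. Pads are 20 mm wide; open, the fingers measure 119 mm over their backs; the gripper's body (75 mm by 180 mm) begins 59 mm behind the grasp point.
Start: joints at [1.105, 0.491, 1.559, -0, 1.092, -0.106], TCP at [220.039, 585.005, 205.461] pointing down, gripper open.
Joint ranges: [-3.1, 3.1], [-0.84, 2.19], [0.05, 2.79], [-1.13, 4.28], [0.06, 2.93], [-2.69, 2.69]. Speed limits (rad/s): [2.22, 2.22, 2.79, 3.14, 3.14, 3.14].

## Interface

Orientations are given as [roll, pitch, yaw] about the fixed x, y, z axes, in that order (R = Rz(yaw) Ry(pitch) Rx(roll)).
In Python, from cell import env gives the robot as it stands.
- The arm moves only by the tool jog_arm, never from a script. Its argument "series" is a list of rows, each an object of numbers: "dx", "dy", "dz": the shift along the world's x, y, z in m; "rx", "ry", "rz": the turn, a rotation vector about the world's x, y, z in degrees; "gripper": the opening, from 0 (shut) to 1 (fully open). A call has 1 to 12 rows; each row shifts and turns the commanded pose from where the row before left it; what a row does not reach is not made up. A row lasts 1/10 s, in which the tool goes at most 50 mm and 8.59 degrees, less where a joint would pass 70% of its speed; a pose out of reach is approached as far as the arm can. A call is refused whole if a number of a shift passes 0.05 or a number of a turn 8.59, either way. A call with a gripper value outside its range is refused whole. The fingers move at their own pace and stop on an object; the grip force is fixed at half the most. Time passes only in rows, so rows that do not move let the fingers close. It gives the time, the measured TCP pose, the force and the opening at its end, in the units of the state.
- env.state(): the state, without advancing time (a new reading comes with each control period).
- env.read_camera(name): name is "side" or "top"; returns the picture (384x512x3 uint8, red, green, blue); there is no depth.
- env.camera_info(name): a dict with "camera_matrix" (3x3 intrinsics, pixels), "k1" (the pictures are not rectified: a ray, as slopes to the right and down, at radius r is drawn at 1 + k1 r^2 times it, then the intrinsics apply), "R" (3x3) and "t" (3): a world point X has camera coordinates R X + t. Camera axes: x right, y down, z forward; pixel columns grow to the right and rows downward; lengths in mm; the calibration is good to about 2 mm. A picture is of the moment at which its call begins. camera_info takes no time and is no camera call.
- env.job_done(): hands the job in, once; it reports no verdict.
The state is a dict: "t": time; "joints": joint angles; "qvel": joint speeds; "tau": joint torques, N m; "eef_pos": TCP position; "tcp_rot": TCP orientation; "ft_force": force on the tool from outside, world axes, zero at the start; "moment": the same for the moment, N m; "opening": opening from 0.0 (shut) to 1.0 (fully open).
Only numpy, scipy, OpenCV 4.12 (cv2) and the standard library are available. Lean on these libraries where they do the work, as an engineer would, in place of code of your own. Each camera call takes 0.05 s, during which the arm holds its last target.

## Task

Take the two blue-topped stop pins from the black rack and drop them, pointed end down, fully into the two holes of the sprung backstop on the welding fixture, one in each. Then push the steel channel along the fixture's deck, flat and square against both pins, until the red line on the backstop stands within the green band, and finish while still holding it there with that steady push, so that the welder can tack it. Never push the line as far as the red marks, and leave the other things on the bench where they are.

Things in the scene. Friction and masses are not known exactly. Their poses are not given: they have to be found in the camera images.
- fixture: Fixed welding fixture, base 340x250 mm. Origin: on the bench, under the deck. x: direction in which to push the channel, along the slot; z up. Flat, slippery grey deck: top 45 mm above the bench, x -150 to 160, y -110 to 110 mm; only pins and channel rise above it. The aluminium backstop, top 1 mm below the deck, slides in a slot 104 mm wide, x -15 to 140 mm.
- scale_zero (a point): White zero mark of the scale on the deck beside the slot (marks on both sides; this point is on the +y side, fixture x = 80, y = 60 mm, 45 mm above the bench). Along the fixture's +x from it: green band 12 to 24 mm, red marks 32 to 42 mm. The backstop's red line, 4 mm wide, lies across the slot with its middle level with the zero mark at rest.
- backstop (a joint): How far the backstop is pushed back along the fixture's +x, in m: 0 at rest, 0.04 at its end stop. The middle of the red line is in the green band from 0.012 to 0.024, at the red marks from 0.032. Spring: 3 N preload, then 0.5 N per mm (9 N at 0.012, 12 N at 0.018, 15 N at 0.024); sliding the channel on the deck takes some 1 to 3 N more.
- hole_left (a point): Middle of the mouth of the left (+y) hole in the backstop, level with its top (44 mm above the bench); moves with the backstop. At rest at fixture x = 20 mm, y = +35 mm. Hole 20 mm in diameter, 33 mm deep, chamfered mouth. Axes parallel to the fixture's.
- hole_right (a point): The same for the right (-y) hole, at fixture x = 20 mm, y = -35 mm.
- channel_mid (a point): Centre of the dark steel channel (upside-down U section), half-way up: 44 mm deep (x), 160 mm long (y), 62 mm high, 0.55 to 1.0 kg. It lies on the deck in front of the backstop, lengthwise roughly across the slot. Its near (-x) side is a flat upright wall over the full height, 22 mm from the centre. Axes: x depth, y length, z up.
- channel: The same channel; origin at the middle of its underside, same axes.
- pin_rack: Fixed black block, 70 mm (x) by 140 mm (y) by 40 mm high, with the two pins standing in holes 70 mm apart along y. Origin under its centre.
- pin_a_mid (a point): Centre of a stop pin, half-way along. Steel, 18 mm in diameter, 100 mm long, 0.12 kg, lower end tapered to 10 mm over the last 9 mm, top 32 mm painted blue. z along the pin, up. In the rack its foot is 10 mm above the bench, 70 mm stand free above the rack. Fully in a backstop hole its foot is 33 mm below the mouth, its centre 17 mm above it.
- pin_b_mid (a point): Centre of the other stop pin, the same.
- pin_a: The pin of pin_a_mid; origin at the middle of its foot.
- pin_b: The pin of pin_b_mid; origin at the middle of its foot.
- magnet: orange six-sided welding magnet, about 34x93x78 mm, standing; a bystander to be left alone. Origin under its centre.
- pliers: red-handled pliers, 161x52x16 mm, lying flat; a bystander to be left alone. Origin under its centre.
- spare_coupon: small flat dark steel plate, 30x80x13 mm; a bystander to be left alone. Origin under its centre.
Mind the look-alikes: they are no part of the job. There is more than one size of the channel; the job needs the larger.

How it is judged (in metres and radians):
On the way, in this order (a step that is already met when the one before it is completed fails the run):
1. a stop pin stands fully in a hole of the backstop (((horizontal distance between pin_a_mid and hole_left below 0.007 m and z of pin_a_mid in the frame of hole_left below 0.022 m and angle between pin_a's own z axis and vertical below 0.15 rad) or (horizontal distance between pin_a_mid and hole_right below 0.007 m and z of pin_a_mid in the frame of hole_right below 0.022 m and angle between pin_a's own z axis and vertical below 0.15 rad) or (horizontal distance between pin_b_mid and hole_left below 0.007 m and z of pin_b_mid in the frame of hole_left below 0.022 m and angle between pin_b's own z axis and vertical below 0.15 rad) or (horizontal distance between pin_b_mid and hole_right below 0.007 m and z of pin_b_mid in the frame of hole_right below 0.022 m and angle between pin_b's own z axis and vertical below 0.15 rad))), for 0.2 s.
2. both pins stand fully in the backstop, one in each hole (((horizontal distance between pin_a_mid and hole_left below 0.007 m and z of pin_a_mid in the frame of hole_left below 0.022 m and angle between each of pin_a, pin_b's own z axis and vertical below 0.15 rad and horizontal distance between pin_b_mid and hole_right below 0.007 m and z of pin_b_mid in the frame of hole_right below 0.022 m) or (horizontal distance between pin_a_mid and hole_right below 0.007 m and z of pin_a_mid in the frame of hole_right below 0.022 m and angle between each of pin_a, pin_b's own z axis and vertical below 0.15 rad and horizontal distance between pin_b_mid and hole_left below 0.007 m and z of pin_b_mid in the frame of hole_left below 0.022 m))), for 0.2 s.
3. the channel is pressed against both pins with the line in the green band (((horizontal distance between pin_a_mid and hole_left below 0.007 m and z of pin_a_mid in the frame of hole_left below 0.022 m and angle between each of pin_a, pin_b's own z axis and vertical below 0.15 rad and horizontal distance between pin_b_mid and hole_right below 0.007 m and z of pin_b_mid in the frame of hole_right below 0.022 m) or (horizontal distance between pin_a_mid and hole_right below 0.007 m and z of pin_a_mid in the frame of hole_right below 0.022 m and angle between each of pin_a, pin_b's own z axis and vertical below 0.15 rad and horizontal distance between pin_b_mid and hole_left below 0.007 m and z of pin_b_mid in the frame of hole_left below 0.022 m)) and value of joint backstop between 0.011 and 0.025 m and contact force between channel and pin_a above 1 N and contact force between channel and pin_b above 1 N and contact force between the fingers and channel above 3 N and angle between the x axis of channel and the x axis of fixture, either way round below 0.1 rad and angle between channel's own z axis and vertical below 0.12 rad and linear speed of channel below 0.01 m/s), for 0.2 s.
At the end, for the whole second after the job is handed in: Both pins in their holes (within 5 mm of full depth, upright within 0.15 rad); fingers push the channel (over 3 N), it bears on each pin (over 1 N), square within 0.1 rad, flat within 0.12 rad, still; backstop pushed back 11 to 25 mm (red line in the green band); held to the end (all of step 3); the arm keeps its last pose, push and grip.
It fails at once if the red line is pushed as far as the red marks (value of joint backstop above 0.032 m).
It fails at once if the magnet is disturbed (distance of magnet from where it was at the start of the episode above 0.03 m).
It fails at once if the pliers are disturbed (distance of pliers from where it was at the start of the episode above 0.03 m).
It fails at once if the spare coupon is disturbed (distance of spare_coupon from where it was at the start of the episode above 0.03 m).
It also fails if it takes over 66 s, if anything falls off the work surface, if the arm or the gripper's body presses on something with over 40 N, if the wrist force passes 120 N, or if a joint passes its speed limit or range.

## Working session

There is one attempt and no reset: what is moved stays moved. The work goes in short steps, Python scripts to look and compute and a tool call to move; the robot and the scene stay as the last step left them, time stands still between calls to the robot, and variables do not carry over. Pictures are saved under pics/ and viewed, and the job is handed in when it is done.

Besides the shell and the picture viewer there is one more tool, called after "Emit:" as name(argument=value, ...), one argument or row to a line, values as JSON. jog_arm: Moves the arm, as the interface text tells. Its arguments: {"type":"object","properties":{"series":{"type":"array"}},"required":["series"]}

```bash
ls; mkdir -p pics
python3 - <<'E'
from cell import env
import cv2
for n in("side","top"):
    im=env.read_camera(n); cv2.imwrite(f"pics/{n}0.png",im[:,:,::-1])
    i=env.camera_info(n); print(n,i)
print(env.state())
E
```

```text
pics
side {'camera_matrix': array([[443.26749906,   0.        , 255.14897797],
       [  0.        , 443.26749906, 188.31375236],
       [  0.        ,   0.        ,   1.        ]]), 'k1': -0.02772843498649752, 'R': array([[ 0.92339275, -0.38377607,  0.00785846],
       [-0.15460927, -0.39058342, -0.90749136],
       [ 0.35134285,  0.83675595, -0.41999724]]), 't': array([-446.39343256,  118.86599815, 1291.8863452 ])}
top {'camera_matrix': array([[383.826513  ,   0.        , 252.49828718],
       [  0.        , 383.826513  , 184.97028629],
       [  0.        ,   0.        ,   1.        ]]), 'k1': -0.01419841461542861, 'R': array([[ 0.09375875, -0.9955786 ,  0.00570494],
       [-0.96933842, -0.09259189, -0.22761758],
       [ 0.22713943,  0.01581112, -0.97373389]]), 't': array([ -70.6082179 ,  496.73102254, 1088.28892278])}
{'t': 0.1, 'joints': array([ 1.10538377e+00,  4.91484521e-01,  1.55936753e+00,  2.59677436e-05,
        1.09167489e+00, -1.05626013e-01]), 'qvel': array([ 0.00122775, -0.00036881, -0.00271162, -0.00152112, -0.00080907,
        0.00029927]), 'tau': array([ 2.32203842e-03, -6.13614750e+01, -2.58605057e+01,  6.94086612e-02,
        4.69570002e-02, -4.58643478e-05]), 'eef_pos': array([219.94155593, 584.80222224, 204.93657663]), 'tcp_rot': array([-1.57067492e+00,  9.26654238e-04,  1.21099786e+00]), 'ft_force': array([-0.60967263, -0.2746581 ,  0.46808121]), 'moment': array([ 0.07689403, -0.00681054, -0.00229333]), 'opening': 0.9995080343728115}
```

View pics/side0.png

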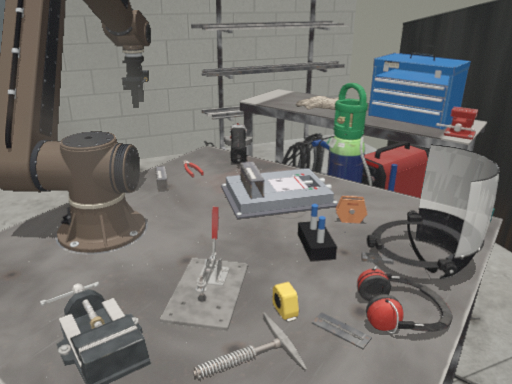

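View pics/top0.png

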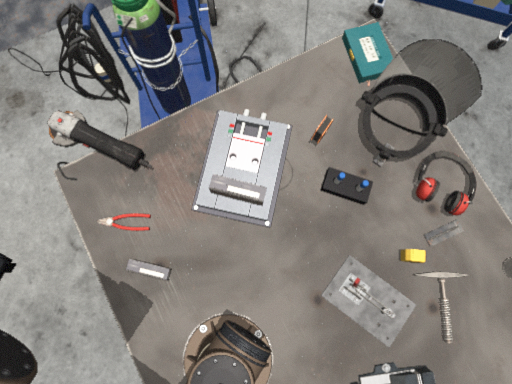

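```bash
cat > h.py <<'E'
import numpy as np, cv2
from cell import env
def ray(n,u,v):
    i=env.camera_info(n);K=i["camera_matrix"];
    p=np.array([(u-K[0,2])/K[0,0],(v-K[1,2])/K[1,1]]);q=p.copy()
    for _ in range(20): q=p/(1+i["k1"]*(q@q))
    R=i["R"];C=-R.T@i["t"];d=R.T@np.array([q[0],q[1],1]);return C,d/np.linalg.norm(d)
def onz(n,u,v,z):
    C,d=ray(n,u,v);return C+d*(z-C[2])/d[2]
def proj(n,X):
    i=env.camera_info(n);K=i["camera_matrix"];c=i["R"]@np.asarray(X,float)+i["t"];s=c[:2]/c[2];s=s*(1+i["k1"]*(s@s))
    return K[0,0]*s+K[:2,2]
def tri(o1,o2):
    C1,d1=ray(*o1);C2,d2=ray(*o2)
    A=np.stack([d1,-d2],1);s=np.linalg.lstsq(A,C2-C1,rcond=None)[0]
    a=C1+s[0]*d1;b=C2+s[1]*d2;return (a+b)/2,np.linalg.norm(a-b)
def crop(src,out,x0,y0,w,h,f):
    im=cv2.imread(src)[y0:y0+h,x0:x0+w];cv2.imwrite(out,cv2.resize(im,None,fx=f,fy=f,interpolation=cv2.INTER_CUBIC))
E
python3 - <<'E'
from h import *
crop("pics/top0.png","pics/top0_fix.png",185,100,120,130,4.6)
crop("pics/top0.png","pics/top0_rack.png",300,105,100,110,5)
crop("pics/side0.png","pics/side0_c.png",210,150,160,115,5)
for n in("side","top"): print(n,ray(n,256,192)[0])
E
```

```text
side [  -23.32078869 -1205.88161626   653.96652778]
top [ 240.92728148  -41.50983461 1173.17133758]
```

View pics/top0_fix.png

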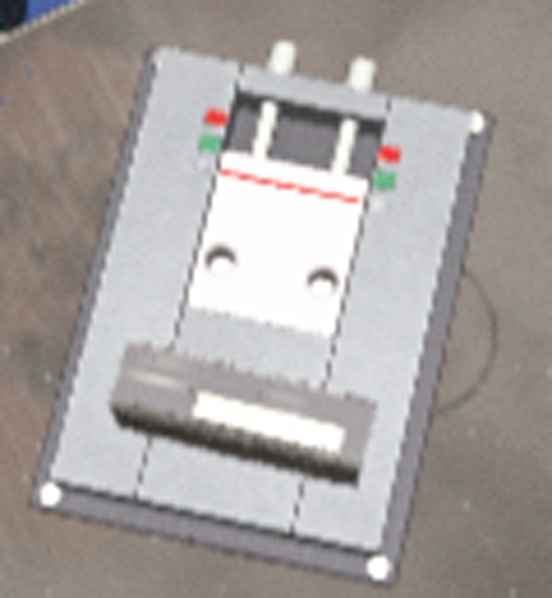

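View pics/top0_rack.png

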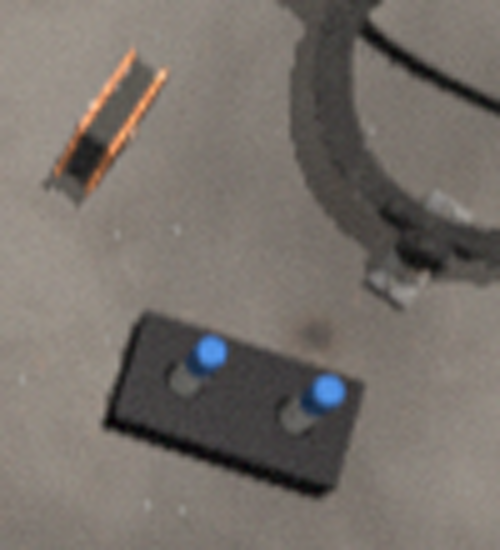

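View pics/side0_c.png

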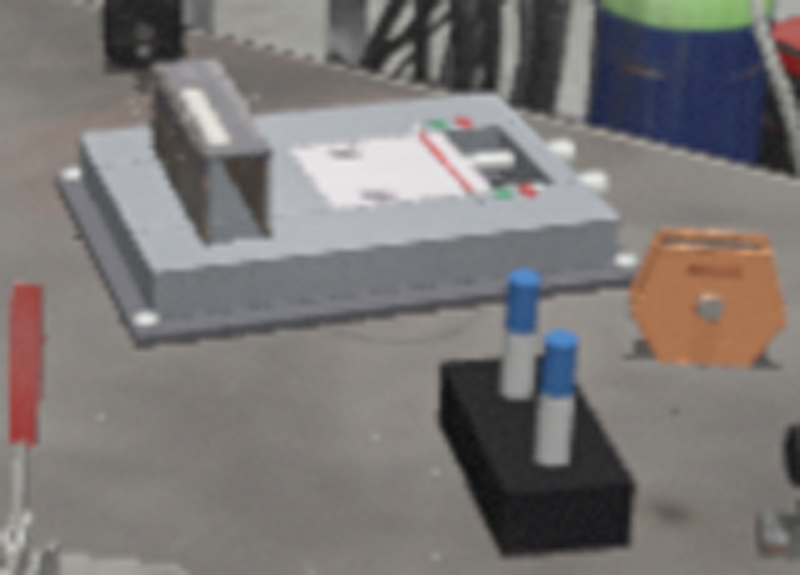

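Run:
```python
from h import *
crop("pics/top0.png","pics/t_a.png",220,125,56,44,14)
crop("pics/top0.png","pics/t_b.png",190,160,84,65,9.4)
crop("pics/side0.png","pics/s_a.png",260,165,80,58,10)
```

```text
(no output)
```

View pics/t_a.png

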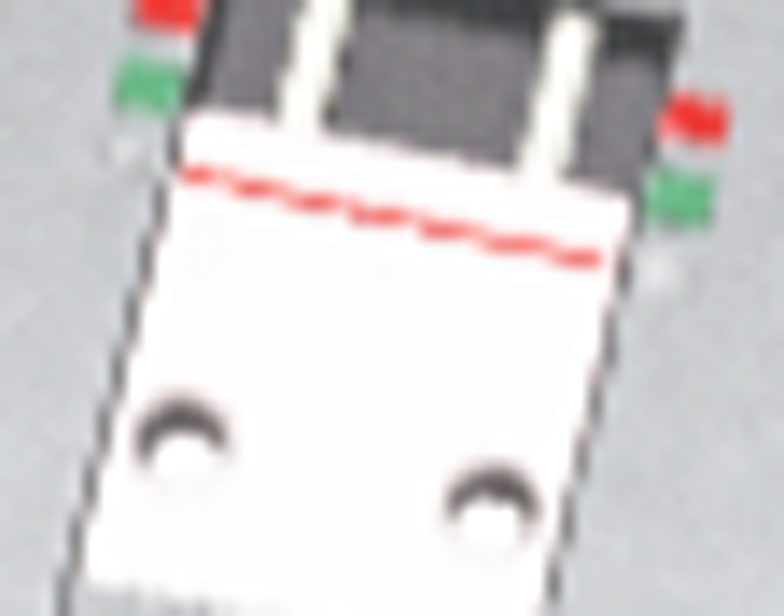

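View pics/t_b.png

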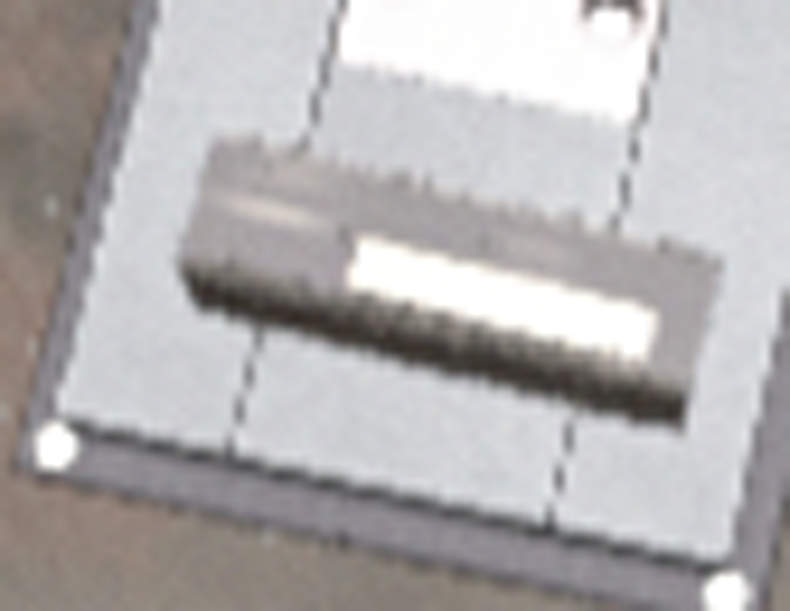

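View pics/s_a.png

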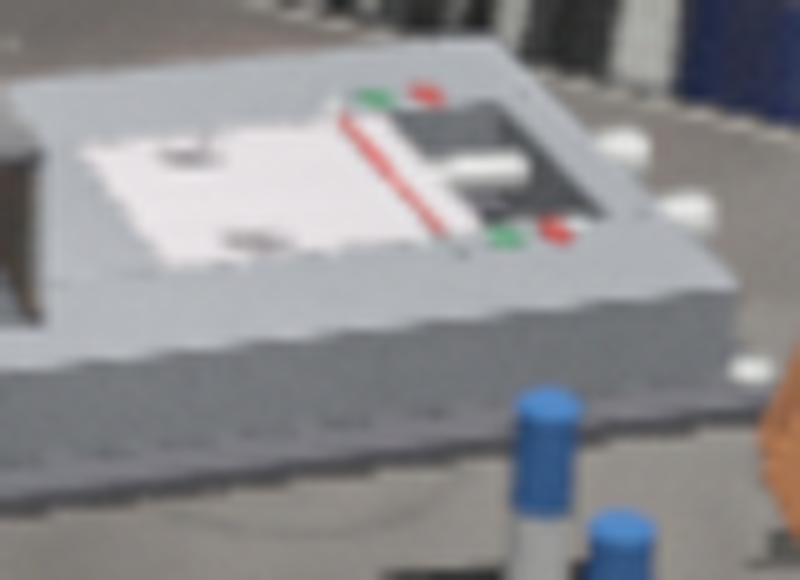

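```bash
cat > meas.py <<'E'
from h import *
from scipy.optimize import least_squares
f=lambda o,s,p:((p[0]+.5)/s-.5+o[0],(p[1]+.5)/s-.5+o[1])
ta=lambda x,y:f((220,125),14,(x,y)); tb=lambda x,y:f((190,160),9.4,(x,y)); sa=lambda x,y:f((260,165),10,(x,y)); rk=lambda x,y:f((300,105),5,(x,y));sc=lambda x,y:f((210,150),5,(x,y));fx=lambda x,y:f((185,100),4.6,(x,y))
T=[(ta(183,443),(20,35,44)),(ta(493,508),(20,-35,44)),(ta(127,145),(80,60,45)),(ta(662,270),(80,-60,45)),(ta(148,85),(98,60,45)),(ta(682,200),(98,-60,45)),(ta(697,120),(117,-60,45)),(ta(391,217),(80,0,44)),(tb(62,420),(-150,110,45)),(tb(730,565),(-150,-110,45))]
S=[(sa(195,156),(20,35,44)),(sa(258,241),(20,-35,44)),(sa(377,98),(98,60,45)),(sa(506,237),(98,-60,45)),(sa(428,97),(117,60,45)),(sa(556,231),(117,-60,45)),(sc(158,272),(-150,-110,45)),(sa(738,287),(160,-110,45))]
def W(p,X):
    c,s=np.cos(p[2]),np.sin(p[2]);return np.array([p[0]+c*X[0]-s*X[1],p[1]+s*X[0]+c*X[1],X[2]])
def fit(obs):
    r=lambda p:np.concatenate([proj(n,W(p,X))-np.array(uv) for n,L in obs for uv,X in L])
    q=least_squares(r,[600,0,0],x_scale=[10,10,.1],loss='soft_l1');return q.x,r(q.x).reshape(-1,2)
if __name__=="__main__":
    np.set_printoptions(precision=2,suppress=True)
    for obs in([("top",T)],[("side",S)],[("top",T),("side",S)]):
        p,r=fit(obs);print(p,np.degrees(p[2]));print(r.T)
    print("holes",W(p,(20,35,44)),W(p,(20,-35,44)))
    for a in((211,353),(328,391)): print("pin top",onz("top",*rk(*a),110))
    print("side pin tops", onz("side",*sa(549,402),110),onz("side",*sa(622,526),110))
    print("tri",tri(("top",)+rk(211,353),("side",)+sa(549,402)),tri(("top",)+rk(328,391),("side",)+sa(622,526)))
    print("rack corners",[onz("top",*rk(*a),40)[:2] for a in((145,313),(363,383),(330,495),(108,425))])
    c=[onz("top",*tb(*a),107) for a in((215,140),(720,258),(690,385),(183,265))];print("chan",c,sum(c)/4)
    print([onz("top",*tb(*a),45) for a in((200,310),(683,430))])
    print("chan in fixture",[np.round([np.cos(p[2])*(x[0]-p[0])+np.sin(p[2])*(x[1]-p[1]),-np.sin(p[2])*(x[0]-p[0])+np.cos(p[2])*(x[1]-p[1])]) for x in c+[onz("top",*tb(*a),45) for a in((200,310),(683,430))]])
E
python3 meas.py
```

```text
[565.81  14.11  -0.12] -6.767603870597383
[[-0.06  0.05  0.37 -0.07  0.16 -0.33 -0.17  0.36 -0.8   0.37]
 [-0.25 -0.26  1.28  0.13  0.25 -0.24 -0.16  0.13 -0.22 -0.15]]
[563.15  10.36  -0.12] -6.634735347398498
[[-0.62 -0.09 -0.04  0.14 -0.08  0.51 -0.56  0.81]
 [-0.19 -0.38  0.28  0.26 -0.16  0.23  0.06 -0.52]]
[565.38  13.82  -0.12] -6.777030217679108
[[ 0.02  0.13  0.45  0.01  0.25 -0.24 -0.09  0.44 -0.73  0.45 -0.43  0.04
   0.14  0.21  0.08  0.57 -0.39  0.81]
 [-0.11 -0.12  1.42  0.27  0.38 -0.1  -0.02  0.27 -0.08  0.01 -0.66 -0.89
  -0.15 -0.22 -0.58 -0.24 -0.58 -1.  ]]
holes [589.37  46.22  44.  ] [581.11 -23.29  44.  ]
pin top [ 541.93 -276.5   110.  ]
pin top [ 525.88 -344.17  110.  ]
side pin tops [ 540.59 -279.39  110.  ] [ 523.18 -348.07  110.  ]
tri (array([ 542.27, -276.79,  108.49]), np.float64(0.18417989650193317)) (array([ 525.97, -344.56,  107.83]), np.float64(1.0192595757804481))
rack corners [array([ 583.27, -250.47]), array([ 551.71, -385.29]), array([ 480.32, -367.05]), array([ 510.71, -231.55])]
chan [array([509.57,  93.19, 107.  ]), array([487.41, -63.48, 107.  ]), array([447.53, -57.86, 107.  ]), array([469.79,  98.24, 107.  ])] [478.58  17.52 107.  ]
[array([468.97,  99.2 ,  45.  ]), array([444.87, -57.87,  45.  ])]
chan in fixture [array([-65.,  72.]), array([-68., -86.]), array([-109.,  -85.]), array([-105.,   73.]), array([-106.,   73.]), array([-111.,  -85.])]
```

Emit:
jog_arm(
  series=[
    {"dx":0.0255,"dy":-0.0395,"rz":-7.5},
    {"dx":0.0255,"dy":-0.0395,"rz":-7.5},
    {"dx":0.0255,"dy":-0.0395,"rz":-7.5},
    {"dx":0.0255,"dy":-0.0395,"rz":-7.5},
    {"dx":0.0255,"dy":-0.0395,"rz":-7.5},
    {"dx":0.0255,"dy":-0.0395,"rz":-7.5},
    {"dx":0.0255,"dy":-0.0395,"rz":-7.5},
    {"dx":0.0255,"dy":-0.0395,"rz":-7.5},
    {"dx":0.0255,"dy":-0.0395,"rz":-7.5},
    {"dx":0.0255,"dy":-0.0395,"rz":-7.5},
    {"dx":0.0255,"dy":-0.0395,"rz":-7.5},
  ],
)

```text
$.series[0]: bad value
```

Run:
```python
from meas import *
np.set_printoptions(precision=1,suppress=True)
for a,z in(((105,125),40),((165,72),78),((135,50),78),((65,190),0),((50,185),20)): print(onz("top",*rk(*a),z))
```

```text
[ 703.6 -219.5   40. ]
[ 726.1 -248.3   78. ]
[ 738.8 -229.3   78. ]
[ 672.8 -202.4    0. ]
[ 667.9 -189.9   20. ]
```

Emit:
jog_arm(
  series=[
    {"dx":0.0255,"dy":-0.0395,"dz":0,"rx":0,"ry":0,"rz":-7.5,"gripper":0.7},
    {"dx":0.0255,"dy":-0.0395,"dz":0,"rx":0,"ry":0,"rz":-7.5,"gripper":0.7},
  ],
)

```text
t: 0.3
eef_pos: [270.8, 505.2, 204.7]
tcp_rot: [-1.571, 0.001, 0.946]
ft_force: [0.5, 0.6, -0.6]
opening: 0.885
```

Emit:
jog_arm(
  series=[
    {"dx":0.0255,"dy":-0.0395,"dz":0,"rx":0,"ry":0,"rz":-7.5,"gripper":0.6},
    {"dx":0.0255,"dy":-0.0395,"dz":0,"rx":0,"ry":0,"rz":-7.5,"gripper":0.6},
    {"dx":0.0255,"dy":-0.0395,"dz":0,"rx":0,"ry":0,"rz":-7.5,"gripper":0.6},
    {"dx":0.0255,"dy":-0.0395,"dz":0,"rx":0,"ry":0,"rz":-7.5,"gripper":0.6},
    {"dx":0.0255,"dy":-0.0395,"dz":0,"rx":0,"ry":0,"rz":-7.5,"gripper":0.6},
    {"dx":0.0255,"dy":-0.0395,"dz":0,"rx":0,"ry":0,"rz":-7.5,"gripper":0.6},
    {"dx":0.0255,"dy":-0.0395,"dz":0,"rx":0,"ry":0,"rz":-7.5,"gripper":0.6},
    {"dx":0.0255,"dy":-0.0395,"dz":0,"rx":0,"ry":0,"rz":-7.5,"gripper":0.6},
    {"dx":0.0255,"dy":-0.0395,"dz":0,"rx":0,"ry":0,"rz":-7.5,"gripper":0.6},
  ],
)

```text
t: 1.2
eef_pos: [501.2, 148.7, 205.4]
tcp_rot: [-1.571, 0.0, -0.234]
ft_force: [0.1, 1.3, -0.4]
opening: 0.603
```

Emit:
jog_arm(
  series=[
    {"dx":0.004,"dy":-0.0425,"dz":0,"rx":0,"ry":0,"rz":0,"gripper":0.6},
    {"dx":0.004,"dy":-0.0425,"dz":0,"rx":0,"ry":0,"rz":0,"gripper":0.6},
    {"dx":0.004,"dy":-0.0425,"dz":0,"rx":0,"ry":0,"rz":0,"gripper":0.6},
    {"dx":0.004,"dy":-0.0425,"dz":0,"rx":0,"ry":0,"rz":0,"gripper":0.6},
    {"dx":0.004,"dy":-0.0425,"dz":0,"rx":0,"ry":0,"rz":0,"gripper":0.6},
    {"dx":0.004,"dy":-0.0425,"dz":0,"rx":0,"ry":0,"rz":0,"gripper":0.6},
    {"dx":0.004,"dy":-0.0425,"dz":0,"rx":0,"ry":0,"rz":0,"gripper":0.6},
    {"dx":0.004,"dy":-0.0425,"dz":0,"rx":0,"ry":0,"rz":0,"gripper":0.6},
    {"dx":0.004,"dy":-0.0425,"dz":0,"rx":0,"ry":0,"rz":0,"gripper":0.6},
    {"dx":0.004,"dy":-0.0435,"dz":0,"rx":0,"ry":0,"rz":0,"gripper":0.6},
    {"dx":0,"dy":0,"dz":-0.04,"rx":0,"ry":0,"rz":0,"gripper":0.6},
    {"dx":0,"dy":0,"dz":-0.03,"rx":0,"ry":0,"rz":0,"gripper":0.6},
  ],
)

```text
t: 2.4
eef_pos: [540.0, -276.7, 133.7]
tcp_rot: [-1.571, 0.0, -0.231]
ft_force: [-0.4, 0.5, -0.3]
opening: 0.598
```

Run:
```python
from h import *
for n in("side","top"):
    im=env.read_camera(n); cv2.imwrite(f"pics/{n}1.png",im[:,:,::-1])
s=env.state()["eef_pos"];print(s)
for n in("side","top"): print(n,proj(n,s),proj(n,s-[0,0,11]))
crop("pics/side1.png","pics/side1_c.png",280,150,90,100,6)
crop("pics/top1.png","pics/top1_c.png",290,120,110,90,6)
```

```text
[ 538.69968573 -274.79468349  131.68621487]
side [313.51008008 196.98430733] [313.25320528 200.63481321]
top [342.93926246 174.30450705] [342.02902731 175.29120747]
```

View pics/side1_c.png

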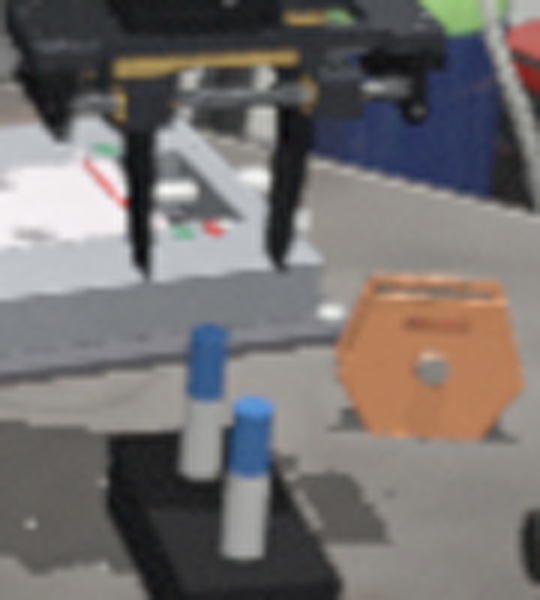

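View pics/top1_c.png

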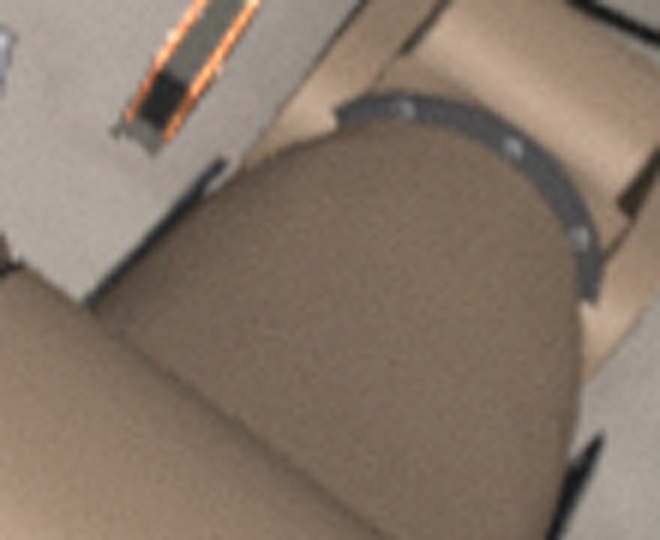

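Run:
```python
from h import *
im=env.read_camera("side"); cv2.imwrite("pics/side2.png",im[:,:,::-1])
s=env.state();print(s["eef_pos"],s["t"],env.state()["eef_pos"])
s=s["eef_pos"]
crop("pics/side2.png","pics/side2_c.png",290,165,50,50,12)
for d in(-23-12,-28.5,28.5): print((proj("side",s+[d*.97,-d*.23,-11])-[290,165])*12)
```

```text
[ 539.82826866 -275.15872157  134.15062933] 2.55 [ 539.82826866 -275.15872157  134.15062933]
[134.76993363 427.67366125]
[162.75720163 425.81102317]
[406.13734023 409.60126724]
```

View pics/side2_c.png

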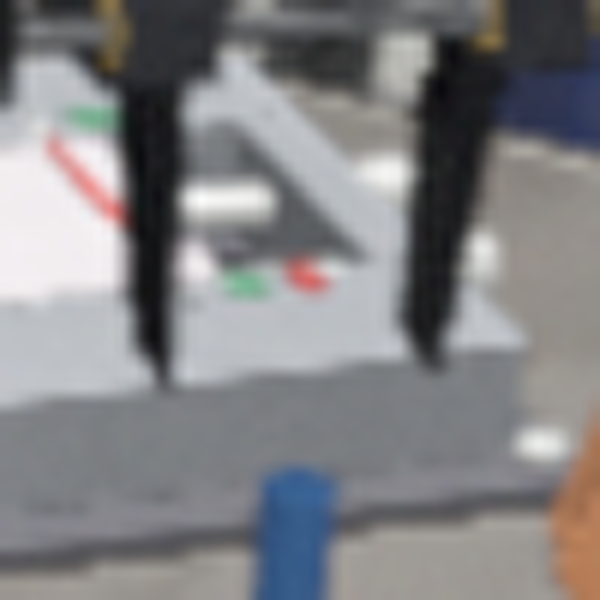

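Emit:
jog_arm(
  series=[
    {"dx":0,"dy":-0.0015,"dz":-0.02,"rx":0,"ry":0,"rz":0,"gripper":0.6},
    {"dx":0,"dy":0,"dz":-0.02,"rx":0,"ry":0,"rz":0,"gripper":0.6},
    {"dx":0,"dy":0,"dz":-0.01,"rx":0,"ry":0,"rz":0,"gripper":0.6},
    {"dx":0,"dy":0,"dz":0,"rx":0,"ry":0,"rz":0,"gripper":0.6},
  ],
)

```text
t: 2.95
eef_pos: [540.7, -276.8, 85.7]
tcp_rot: [-1.571, 0.0, -0.228]
ft_force: [-0.5, -0.1, 0.1]
opening: 0.599
```

Run:
```python
from h import *
im=env.read_camera("side"); cv2.imwrite("pics/side3.png",im[:,:,::-1])
s=env.state();print(s["eef_pos"],s["t"])
crop("pics/side3.png","pics/side3_c.png",285,165,60,60,10)
```

```text
[ 540.99179669 -277.03171662   86.42888516] 3.0
```

View pics/side3_c.png

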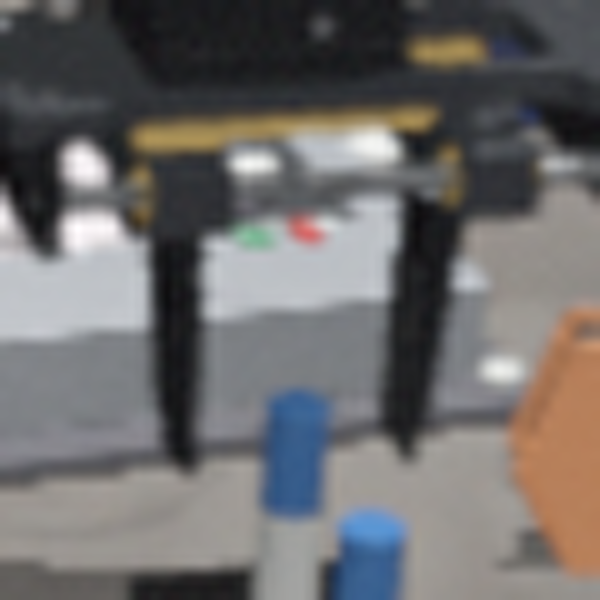

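Run:
```python
from h import *
s=np.array([540.5,-277,86.])
for z in(75,92,110,153): print(z,(proj("side",[s[0],s[1],z])-[285,165])*10)
for d in(-34.5,-28.5,28.5,34.5): print((proj("side",s+[d*.974,-d*.228,-11])-[285,165])*10)
```

```text
75 [281.7283934  507.37469512]
92 [285.65554795 452.57858107]
110 [289.85918908 393.84528631]
153 [300.09442419 250.49356386]
[159.98666861 516.35598939]
[181.2388708  514.78910797]
[381.4604308  500.00714018]
[402.36013253 498.462064  ]
```

Emit:
jog_arm(
  series=[
    {"dx":0,"dy":0,"dz":-0.01,"rx":0,"ry":0,"rz":0,"gripper":0.6},
    {"dx":0,"dy":0,"dz":0,"rx":0,"ry":0,"rz":0,"gripper":0.1},
    {"dx":0,"dy":0,"dz":0,"rx":0,"ry":0,"rz":0,"gripper":0.0},
    {"dx":0,"dy":0,"dz":0,"rx":0,"ry":0,"rz":0,"gripper":0.0},
    {"dx":0,"dy":0,"dz":0,"rx":0,"ry":0,"rz":0,"gripper":0.0},
    {"dx":0,"dy":0,"dz":0,"rx":0,"ry":0,"rz":0,"gripper":0.0},
  ],
)

```text
t: 3.6
eef_pos: [540.6, -277.0, 75.7]
tcp_rot: [-1.571, -0.0, -0.229]
ft_force: [0.6, 0.7, 0.7]
opening: 0.235
```

Run:
```python
from h import *
im=env.read_camera("side"); cv2.imwrite("pics/side4.png",im[:,:,::-1])
s=env.state();print(s["eef_pos"],s["t"],s["opening"],s["ft_force"])
crop("pics/side4.png","pics/side4_c.png",285,165,60,60,10)
```

```text
[ 540.56796985 -277.01559499   75.59260157] 3.65 0.19788780423292118 [-0.65063186 -0.88545365  0.240571  ]
```

View pics/side4_c.png

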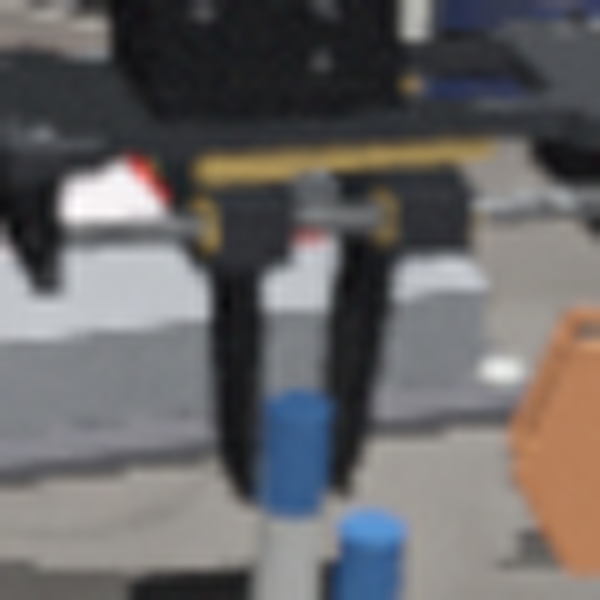

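Emit:
jog_arm(
  series=[
    {"dx":0,"dy":0,"dz":0,"rx":0,"ry":0,"rz":0,"gripper":0.0},
    {"dx":0,"dy":0,"dz":0,"rx":0,"ry":0,"rz":0,"gripper":0.0},
    {"dx":0,"dy":0,"dz":0,"rx":0,"ry":0,"rz":0,"gripper":0.0},
  ],
)

```text
t: 3.95
eef_pos: [540.8, -277.1, 75.6]
tcp_rot: [-1.571, -0.001, -0.229]
ft_force: [1.5, -0.9, -0.4]
opening: 0.184
```

Gripped (18 mm). Lift by 130 mm.

Emit:
jog_arm(
  series=[
    {"dx":0,"dy":0,"dz":0.01,"rx":0,"ry":0,"rz":0,"gripper":0.0},
    {"dx":0,"dy":0,"dz":0.02,"rx":0,"ry":0,"rz":0,"gripper":0.0},
    {"dx":0,"dy":0,"dz":0.03,"rx":0,"ry":0,"rz":0,"gripper":0.0},
    {"dx":0,"dy":0,"dz":0.03,"rx":0,"ry":0,"rz":0,"gripper":0.0},
    {"dx":0,"dy":0,"dz":0.04,"rx":0,"ry":0,"rz":0,"gripper":0.0},
  ],
)

```text
t: 4.45
eef_pos: [539.5, -276.5, 206.2]
tcp_rot: [-1.57, 0.003, -0.229]
ft_force: [-0.4, 0.2, -1.5]
opening: 0.182
```

Run:
```python
from h import *
im=env.read_camera("side"); cv2.imwrite("pics/side5.png",im[:,:,::-1])
s=env.state();print(s["eef_pos"],s["t"],s["opening"],s["ft_force"])
crop("pics/side5.png","pics/side5_c.png",275,120,80,110,5)
```

```text
[ 541.7002313  -277.7712199   213.58867969] 4.5 0.17950641249373667 [ 0.58793053 -1.13811044  5.10863538]
```

View pics/side5_c.png

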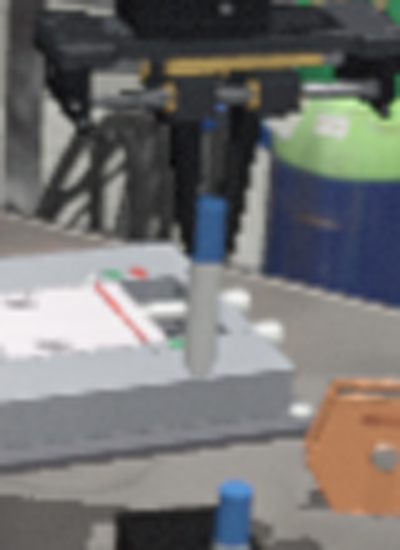

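Emit:
jog_arm(
  series=[
    {"dx":0.003,"dy":0.02,"dz":0,"rx":0,"ry":0,"rz":0.8,"gripper":0.0},
    {"dx":0.006,"dy":0.04,"dz":0,"rx":0,"ry":0,"rz":0.8,"gripper":0.0},
    {"dx":0.006,"dy":0.042,"dz":0,"rx":0,"ry":0,"rz":0.8,"gripper":0.0},
    {"dx":0.006,"dy":0.042,"dz":0,"rx":0,"ry":0,"rz":0.8,"gripper":0.0},
    {"dx":0.006,"dy":0.042,"dz":0,"rx":0,"ry":0,"rz":0.8,"gripper":0.0},
    {"dx":0.006,"dy":0.042,"dz":0,"rx":0,"ry":0,"rz":0.8,"gripper":0.0},
    {"dx":0.006,"dy":0.042,"dz":0,"rx":0,"ry":0,"rz":0.8,"gripper":0.0},
    {"dx":0.005,"dy":0.035,"dz":0,"rx":0,"ry":0,"rz":0.8,"gripper":0.0},
    {"dx":0.003,"dy":0.0175,"dz":0,"rx":0,"ry":0,"rz":0,"gripper":0.0},
    {"dx":0,"dy":0,"dz":-0.03,"rx":0,"ry":0,"rz":0,"gripper":0.0},
    {"dx":0,"dy":0,"dz":-0.03,"rx":0,"ry":0,"rz":0,"gripper":0.0},
    {"dx":0,"dy":0,"dz":-0.02,"rx":0,"ry":0,"rz":0,"gripper":0.0},
  ],
)

```text
t: 5.7
eef_pos: [586.5, 45.8, 124.1]
tcp_rot: [-1.571, 0.002, -0.117]
ft_force: [-0.1, -1.0, -0.9]
opening: 0.182
```

Emit:
jog_arm(
  series=[
    {"dx":0,"dy":0,"dz":0,"rx":0,"ry":0,"rz":0,"gripper":0.0},
    {"dx":0,"dy":0,"dz":0,"rx":0,"ry":0,"rz":0,"gripper":0.0},
  ],
)

```text
t: 5.9
eef_pos: [587.6, 45.4, 126.2]
tcp_rot: [-1.571, 0.0, -0.117]
ft_force: [0.5, 0.4, -1.0]
opening: 0.18
```

Run:
```python
from h import *
for n in("side","top"):
    im=env.read_camera(n); cv2.imwrite(f"pics/{n}6.png",im[:,:,::-1])
s=env.state();print(s["eef_pos"],s["t"],s["opening"],s["ft_force"],s["tcp_rot"])
crop("pics/side6.png","pics/side6_c.png",245,130,80,80,8)
crop("pics/top6.png","pics/top6_c.png",185,100,120,130,4)
```

```text
[588.09400112  45.42674219 126.90361404] 6.0 0.18319080453882547 [-0.44166067  0.09798804 -0.17156694] [-1.57064921 -0.00189405 -0.11730628]
```

View pics/side6_c.png

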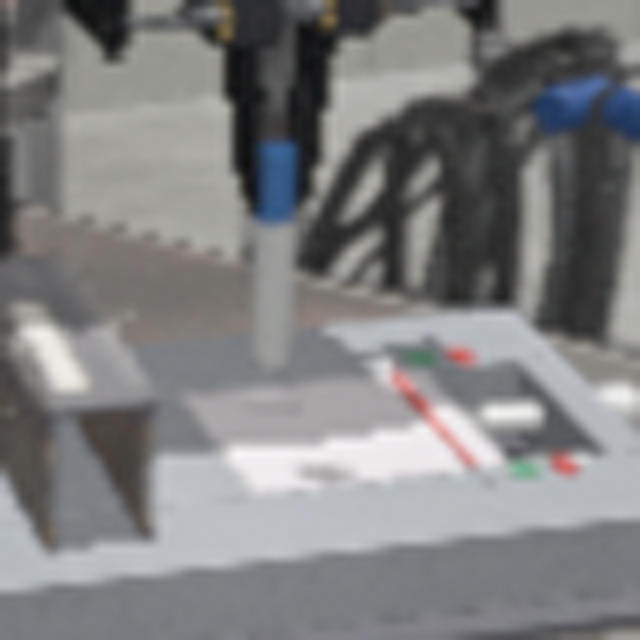

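View pics/top6_c.png

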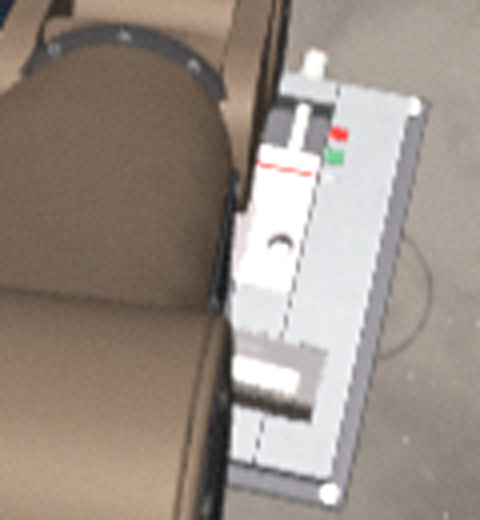

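Run:
```python
from h import *
crop("pics/side6.png","pics/side6_d.png",265,140,30,50,12)
```

```text
(no output)
```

View pics/side6_d.png

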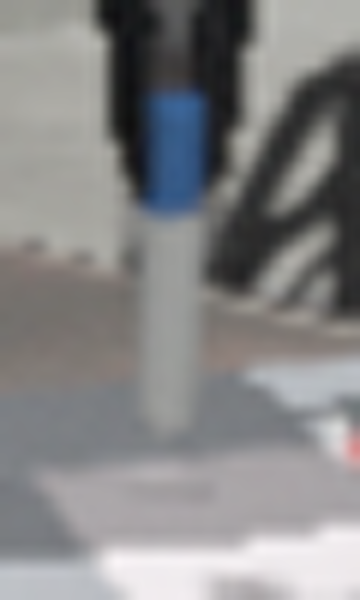

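Run:
```python
from meas import *
g=lambda x,y:f((265,140),12,(x,y))
for z in(59,61,63): print(z,onz("side",*g(167,430),z))
print("hole",onz("side",*g(171,486),44),onz("side",*sa(195,156),44))
# pin top: z~161
print("top",onz("side",*g(177,95),161), "blue boundary", onz("side",*g(173.5,210),129))
```

```text
59 [588.78817716  47.30418656  59.        ]
61 [586.73055227  43.09156032  61.        ]
63 [584.67292739  38.87893408  63.        ]
hole [587.92235493  41.76150634  44.        ] [588.35058148  40.6055851   44.        ]
top [587.06280608  44.30376606 161.        ] blue boundary [584.93925316  39.82236862 129.        ]
```

Emit:
jog_arm(
  series=[
    {"dx":0.001,"dy":0,"dz":-0.01,"rx":0,"ry":0,"rz":0,"gripper":0.0},
    {"dx":0,"dy":0,"dz":-0.005,"rx":0,"ry":0,"rz":0,"gripper":0.0},
    {"dx":0,"dy":0,"dz":-0.005,"rx":0,"ry":0,"rz":0,"gripper":0.0},
    {"dx":0,"dy":0,"dz":-0.005,"rx":0,"ry":0,"rz":0,"gripper":0.0},
    {"dx":0,"dy":0,"dz":0,"rx":0,"ry":0,"rz":0,"gripper":0.0},
  ],
)

```text
t: 6.5
eef_pos: [588.2, 45.5, 99.7]
tcp_rot: [-1.571, 0.001, -0.117]
ft_force: [-0.1, 1.1, -1.2]
opening: 0.18
```

Emit:
jog_arm(
  series=[
    {"dx":0,"dy":0,"dz":-0.005,"rx":0,"ry":0,"rz":0,"gripper":0.0},
    {"dx":0,"dy":0,"dz":-0.005,"rx":0,"ry":0,"rz":0,"gripper":0.0},
    {"dx":0,"dy":0,"dz":0,"rx":0,"ry":0,"rz":0,"gripper":0.0},
  ],
)

```text
t: 6.8
eef_pos: [588.2, 45.5, 89.7]
tcp_rot: [-1.571, 0.001, -0.117]
ft_force: [-0.6, 0.2, -1.1]
opening: 0.182
```

Emit:
jog_arm(
  series=[
    {"dx":0,"dy":0,"dz":-0.005,"rx":0,"ry":0,"rz":0,"gripper":0.0},
    {"dx":0,"dy":0,"dz":-0.004,"rx":0,"ry":0,"rz":0,"gripper":0.0},
    {"dx":0,"dy":0,"dz":0,"rx":0,"ry":0,"rz":0,"gripper":0.0},
  ],
)

```text
t: 7.1
eef_pos: [588.3, 45.5, 80.9]
tcp_rot: [-1.571, 0.001, -0.117]
ft_force: [-0.2, 0.9, -1.2]
opening: 0.18
```

Run:
```python
from h import *
im=env.read_camera("side"); cv2.imwrite("pics/side7.png",im[:,:,::-1])
s=env.state();print(s["eef_pos"],s["t"],s["opening"],s["ft_force"],s["tcp_rot"])
crop("pics/side7.png","pics/side7_c.png",245,130,80,80,8)
```

```text
[588.41836439  45.5028276   81.1584585 ] 7.15 0.18063476756732008 [-0.15970023 -0.31490396  0.02104996] [-1.57084580e+00  4.24463762e-04 -1.17215363e-01]
```

View pics/side7_c.png

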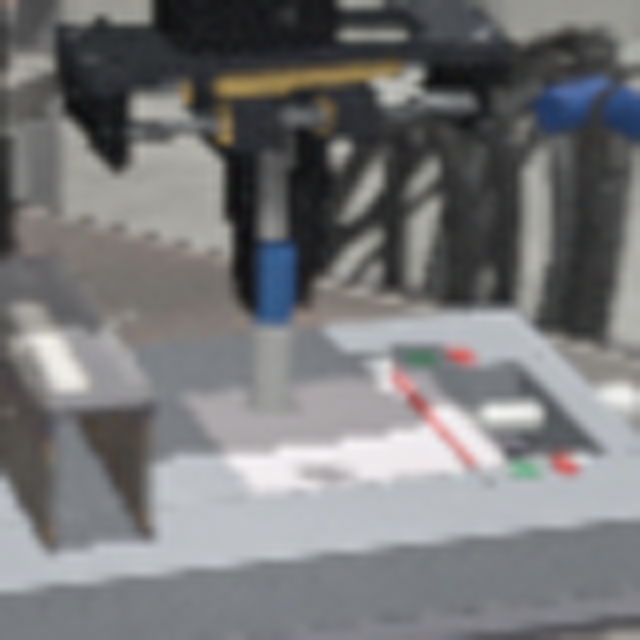

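Emit:
jog_arm(
  series=[
    {"dx":0,"dy":0,"dz":-0.002,"rx":0,"ry":0,"rz":0,"gripper":0.0},
    {"dx":0,"dy":0,"dz":0,"rx":0,"ry":0,"rz":0,"gripper":0.25},
    {"dx":0,"dy":0,"dz":0,"rx":0,"ry":0,"rz":0,"gripper":0.4},
    {"dx":0,"dy":0,"dz":0,"rx":0,"ry":0,"rz":0,"gripper":0.6},
    {"dx":0,"dy":0,"dz":0,"rx":0,"ry":0,"rz":0,"gripper":0.6},
    {"dx":0,"dy":0,"dz":0,"rx":0,"ry":0,"rz":0,"gripper":0.6},
  ],
)

```text
t: 7.75
eef_pos: [588.6, 45.5, 79.5]
tcp_rot: [-1.571, -0.0, -0.117]
ft_force: [0.4, 0.2, 0.1]
opening: 0.53
```

Emit:
jog_arm(
  series=[
    {"dx":0,"dy":0,"dz":0.03,"rx":0,"ry":0,"rz":0,"gripper":0.6},
    {"dx":0,"dy":0,"dz":0.04,"rx":0,"ry":0,"rz":0,"gripper":0.6},
    {"dx":0,"dy":0,"dz":0.03,"rx":0,"ry":0,"rz":0,"gripper":0.6},
  ],
)

```text
t: 8.05
eef_pos: [588.7, 45.5, 181.5]
tcp_rot: [-1.571, -0.001, -0.117]
ft_force: [0.1, -0.5, -0.1]
opening: 0.601
```

Run:
```python
from h import *
im=env.read_camera("side"); cv2.imwrite("pics/side8.png",im[:,:,::-1])
s=env.state();print(s["eef_pos"],s["t"],s["opening"],s["ft_force"],s["tcp_rot"])
crop("pics/side8.png","pics/side8_c.png",245,130,80,80,8)
```

```text
[590.38031611  45.51735631 185.97431674] 8.1 0.5997403924424759 [0.45527185 0.60031963 4.24209279] [-1.57019137 -0.00734383 -0.11707462]
```

View pics/side8_c.png

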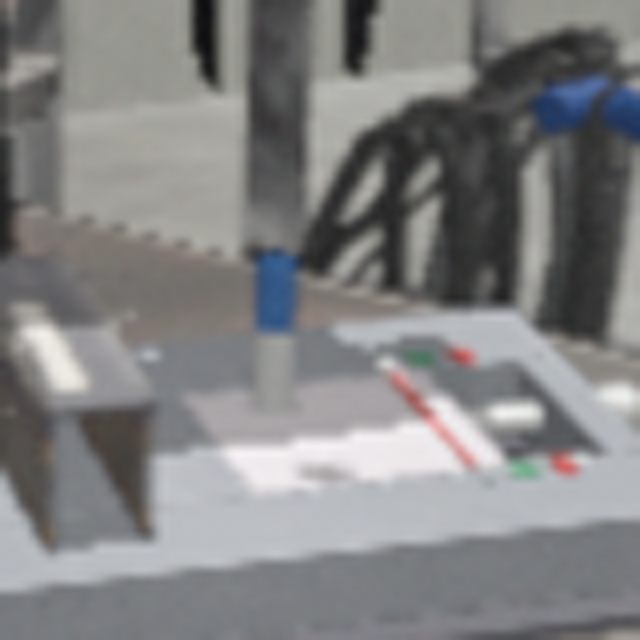

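Emit:
jog_arm(
  series=[
    {"dx":-0.004,"dy":-0.025,"dz":0,"rx":0,"ry":0,"rz":-0.8,"gripper":0.6},
    {"dx":-0.007,"dy":-0.043,"dz":0,"rx":0,"ry":0,"rz":-0.8,"gripper":0.6},
    {"dx":-0.007,"dy":-0.043,"dz":0,"rx":0,"ry":0,"rz":-0.8,"gripper":0.6},
    {"dx":-0.007,"dy":-0.043,"dz":0,"rx":0,"ry":0,"rz":-0.8,"gripper":0.6},
    {"dx":-0.007,"dy":-0.043,"dz":0,"rx":0,"ry":0,"rz":-0.8,"gripper":0.6},
    {"dx":-0.007,"dy":-0.043,"dz":0,"rx":0,"ry":0,"rz":-0.8,"gripper":0.6},
    {"dx":-0.007,"dy":-0.043,"dz":0,"rx":0,"ry":0,"rz":-0.8,"gripper":0.6},
    {"dx":-0.007,"dy":-0.043,"dz":0,"rx":0,"ry":0,"rz":-0.8,"gripper":0.6},
    {"dx":-0.007,"dy":-0.043,"dz":0,"rx":0,"ry":0,"rz":0,"gripper":0.6},
    {"dx":-0.0035,"dy":-0.021,"dz":0,"rx":0,"ry":0,"rz":0,"gripper":0.6},
    {"dx":0,"dy":0,"dz":-0.02,"rx":0,"ry":0,"rz":0,"gripper":0.6},
    {"dx":0,"dy":0,"dz":-0.02,"rx":0,"ry":0,"rz":0,"gripper":0.6},
  ],
)

```text
t: 9.3
eef_pos: [524.7, -345.6, 139.0]
tcp_rot: [-1.571, -0.001, -0.23]
ft_force: [0.2, -0.2, 0.2]
opening: 0.603
```

Emit:
jog_arm(
  series=[
    {"dx":0,"dy":0,"dz":0,"rx":0,"ry":0,"rz":0,"gripper":0.6},
    {"dx":0,"dy":0,"dz":0,"rx":0,"ry":0,"rz":0,"gripper":0.6},
  ],
)

```text
t: 9.5
eef_pos: [525.1, -344.5, 139.6]
tcp_rot: [-1.571, 0.0, -0.229]
ft_force: [0.0, -0.3, -0.3]
opening: 0.597
```

Run:
```python
from h import *
im=env.read_camera("side"); cv2.imwrite("pics/side9.png",im[:,:,::-1])
s=env.state();print(s["eef_pos"],s["t"],s["opening"],s["ft_force"],s["tcp_rot"])
crop("pics/side9.png","pics/side9_c.png",280,150,90,90,7)
```

```text
[ 525.41221389 -344.58954728  140.25848227] 9.55 0.6027343952528417 [-0.05466106 -0.00329316 -0.23710735] [-1.57118618e+00 -8.64610600e-04 -2.28639772e-01]
```

View pics/side9_c.png

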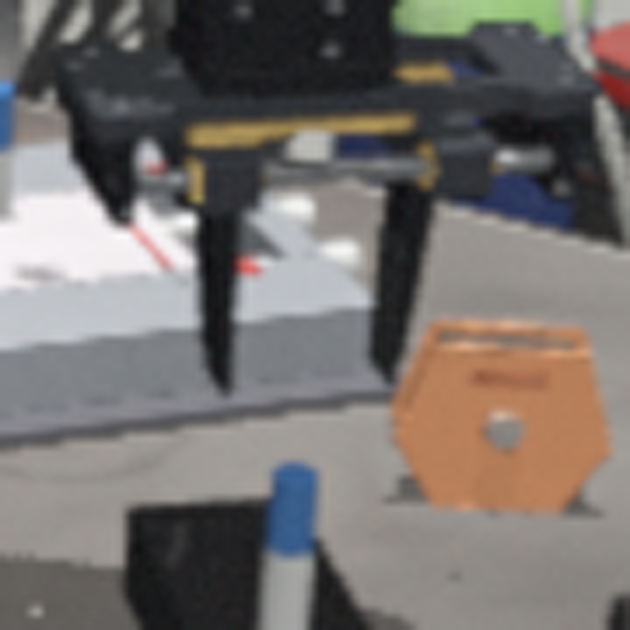

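Emit:
jog_arm(
  series=[
    {"dx":0,"dy":0,"dz":-0.025,"rx":0,"ry":0,"rz":0,"gripper":0.6},
    {"dx":0,"dy":0,"dz":-0.025,"rx":0,"ry":0,"rz":0,"gripper":0.6},
    {"dx":0,"dy":0,"dz":-0.014,"rx":0,"ry":0,"rz":0,"gripper":0.6},
    {"dx":0,"dy":0,"dz":0,"rx":0,"ry":0,"rz":0,"gripper":0.3},
    {"dx":0,"dy":0,"dz":0,"rx":0,"ry":0,"rz":0,"gripper":0.0},
    {"dx":0,"dy":0,"dz":0,"rx":0,"ry":0,"rz":0,"gripper":0.0},
    {"dx":0,"dy":0,"dz":0,"rx":0,"ry":0,"rz":0,"gripper":0.0},
    {"dx":0,"dy":0,"dz":0,"rx":0,"ry":0,"rz":0,"gripper":0.0},
    {"dx":0,"dy":0,"dz":0,"rx":0,"ry":0,"rz":0,"gripper":0.0},
    {"dx":0,"dy":0,"dz":0,"rx":0,"ry":0,"rz":0,"gripper":0.0},
    {"dx":0,"dy":0,"dz":0,"rx":0,"ry":0,"rz":0,"gripper":0.0},
  ],
)

```text
t: 10.65
eef_pos: [525.3, -344.7, 75.9]
tcp_rot: [-1.571, -0.001, -0.229]
ft_force: [-0.4, -0.1, 5.3]
opening: 0.184
```

Emit:
jog_arm(
  series=[
    {"dx":0,"dy":0,"dz":0.02,"rx":0,"ry":0,"rz":0,"gripper":0.0},
    {"dx":0,"dy":0,"dz":0.04,"rx":0,"ry":0,"rz":0,"gripper":0.0},
    {"dx":0,"dy":0,"dz":0.04,"rx":0,"ry":0,"rz":0,"gripper":0.0},
    {"dx":0,"dy":0,"dz":0.03,"rx":0,"ry":0,"rz":0,"gripper":0.0},
    {"dx":0.0035,"dy":0.0205,"dz":0,"rx":0,"ry":0,"rz":0.8,"gripper":0.0},
    {"dx":0.007,"dy":0.04,"dz":0,"rx":0,"ry":0,"rz":0.8,"gripper":0.0},
    {"dx":0.007,"dy":0.04,"dz":0,"rx":0,"ry":0,"rz":0.8,"gripper":0.0},
    {"dx":0.007,"dy":0.04,"dz":0,"rx":0,"ry":0,"rz":0.8,"gripper":0.0},
    {"dx":0.007,"dy":0.04,"dz":0,"rx":0,"ry":0,"rz":0.8,"gripper":0.0},
    {"dx":0.007,"dy":0.04,"dz":0,"rx":0,"ry":0,"rz":0.8,"gripper":0.0},
    {"dx":0.007,"dy":0.04,"dz":0,"rx":0,"ry":0,"rz":0.8,"gripper":0.0},
    {"dx":0.007,"dy":0.04,"dz":0,"rx":0,"ry":0,"rz":0.8,"gripper":0.0},
  ],
)

```text
t: 11.85
eef_pos: [576.7, -41.6, 204.1]
tcp_rot: [-1.571, 0.002, -0.116]
ft_force: [0.2, -1.1, -1.9]
opening: 0.183
```

Emit:
jog_arm(
  series=[
    {"dx":0.003,"dy":0.02,"dz":0,"rx":0,"ry":0,"rz":0,"gripper":0.0},
    {"dx":0,"dy":0,"dz":-0.04,"rx":0,"ry":0,"rz":0,"gripper":0.0},
    {"dx":0,"dy":0,"dz":-0.04,"rx":0,"ry":0,"rz":0,"gripper":0.0},
    {"dx":0,"dy":0,"dz":0,"rx":0,"ry":0,"rz":0,"gripper":0.0},
    {"dx":0,"dy":0,"dz":0,"rx":0,"ry":0,"rz":0,"gripper":0.0},
  ],
)

```text
t: 12.35
eef_pos: [580.1, -23.6, 125.2]
tcp_rot: [-1.571, 0.002, -0.117]
ft_force: [0.3, -0.5, -0.5]
opening: 0.183
```

Run:
```python
from h import *
im=env.read_camera("side"); cv2.imwrite("pics/side10.png",im[:,:,::-1])
s=env.state();print(s["eef_pos"],s["t"],s["opening"],s["ft_force"],s["tcp_rot"])
crop("pics/side10.png","pics/side10_c.png",260,135,50,60,10)
```

```text
[580.88650629 -23.85450667 126.38480733] 12.4 0.18335449915477645 [ 0.39812052  0.53874491 -1.25301682] [-1.57078811e+00 -5.04482058e-04 -1.17067913e-01]
```

View pics/side10_c.png

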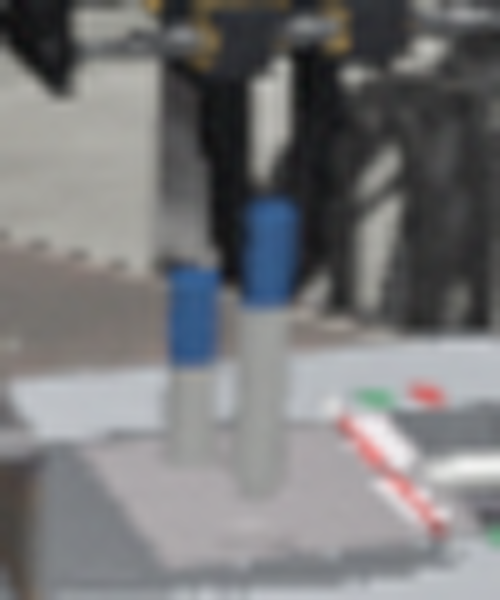

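Emit:
jog_arm(
  series=[
    {"dx":0,"dy":0,"dz":-0.01,"rx":0,"ry":0,"rz":0,"gripper":0.0},
    {"dx":0,"dy":0,"dz":-0.005,"rx":0,"ry":0,"rz":0,"gripper":0.0},
    {"dx":0,"dy":0,"dz":-0.005,"rx":0,"ry":0,"rz":0,"gripper":0.0},
    {"dx":0,"dy":0,"dz":-0.005,"rx":0,"ry":0,"rz":0,"gripper":0.0},
    {"dx":0,"dy":0,"dz":0,"rx":0,"ry":0,"rz":0,"gripper":0.0},
  ],
)

```text
t: 12.9
eef_pos: [580.3, -24.0, 99.9]
tcp_rot: [-1.571, 0.001, -0.117]
ft_force: [-0.6, -0.4, -1.2]
opening: 0.184
```

Emit:
jog_arm(
  series=[
    {"dx":0,"dy":0,"dz":-0.005,"rx":0,"ry":0,"rz":0,"gripper":0.0},
    {"dx":0,"dy":0,"dz":-0.005,"rx":0,"ry":0,"rz":0,"gripper":0.0},
    {"dx":0,"dy":0,"dz":0,"rx":0,"ry":0,"rz":0,"gripper":0.0},
  ],
)

```text
t: 13.2
eef_pos: [580.3, -23.9, 89.7]
tcp_rot: [-1.571, 0.001, -0.117]
ft_force: [-0.4, 0.5, -1.6]
opening: 0.183
```

Emit:
jog_arm(
  series=[
    {"dx":0,"dy":0,"dz":-0.005,"rx":0,"ry":0,"rz":0,"gripper":0.0},
    {"dx":0,"dy":0,"dz":-0.005,"rx":0,"ry":0,"rz":0,"gripper":0.0},
    {"dx":0,"dy":0,"dz":0,"rx":0,"ry":0,"rz":0,"gripper":0.0},
  ],
)

```text
t: 13.5
eef_pos: [580.3, -23.9, 79.7]
tcp_rot: [-1.571, 0.001, -0.117]
ft_force: [0.2, 1.2, -1.0]
opening: 0.183
```

Emit:
jog_arm(
  series=[
    {"dx":0,"dy":0,"dz":0,"rx":0,"ry":0,"rz":0,"gripper":0.25},
    {"dx":0,"dy":0,"dz":0,"rx":0,"ry":0,"rz":0,"gripper":0.4},
    {"dx":0,"dy":0,"dz":0,"rx":0,"ry":0,"rz":0,"gripper":0.6},
    {"dx":0,"dy":0,"dz":0,"rx":0,"ry":0,"rz":0,"gripper":0.6},
    {"dx":0,"dy":0,"dz":0,"rx":0,"ry":0,"rz":0,"gripper":0.6},
    {"dx":0,"dy":0,"dz":0.03,"rx":0,"ry":0,"rz":0,"gripper":0.6},
    {"dx":0,"dy":0,"dz":0.04,"rx":0,"ry":0,"rz":0,"gripper":0.6},
    {"dx":0,"dy":0,"dz":0.04,"rx":0,"ry":0,"rz":0,"gripper":0.6},
  ],
)

```text
t: 14.3
eef_pos: [580.2, -24.0, 191.6]
tcp_rot: [-1.571, 0.001, -0.117]
ft_force: [0.1, -0.2, 0.1]
opening: 0.6
```

Run:
```python
from h import *
im=env.read_camera("side"); cv2.imwrite("pics/side11.png",im[:,:,::-1])
s=env.state();print(s["eef_pos"],s["t"],s["opening"],s["ft_force"],s["tcp_rot"])
crop("pics/side11.png","pics/side11_c.png",240,145,90,70,8)
```

```text
[582.60524114 -24.22729791 198.29511012] 14.35 0.6002103107836453 [ 1.40404409 -0.01671743  5.47940811] [-1.57110307 -0.00832575 -0.11708966]
```

View pics/side11_c.png

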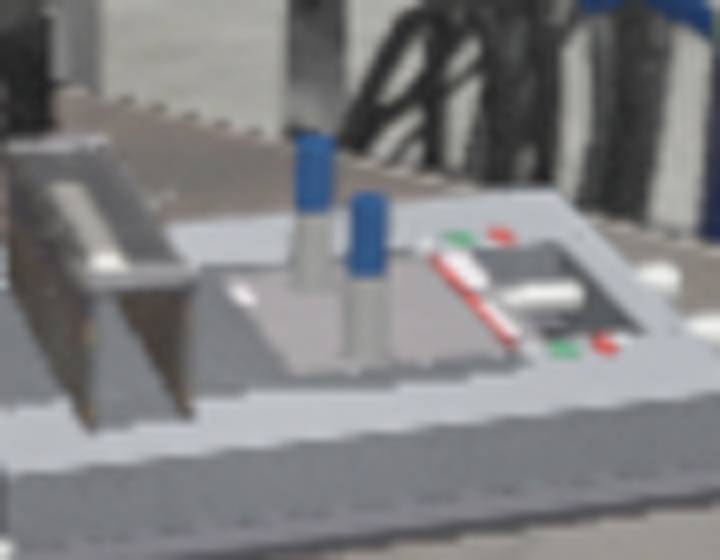

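Emit:
jog_arm(
  series=[
    {"dx":-0.013,"dy":0.0048,"dz":0,"rx":0,"ry":0,"rz":8.2,"gripper":0.3},
    {"dx":-0.013,"dy":0.0048,"dz":0,"rx":0,"ry":0,"rz":8.2,"gripper":0.0},
    {"dx":-0.013,"dy":0.0048,"dz":0,"rx":0,"ry":0,"rz":8.2,"gripper":0.0},
    {"dx":-0.013,"dy":0.0048,"dz":0,"rx":0,"ry":0,"rz":8.2,"gripper":0.0},
    {"dx":-0.013,"dy":0.0048,"dz":0,"rx":0,"ry":0,"rz":8.2,"gripper":0.0},
    {"dx":-0.013,"dy":0.0048,"dz":0,"rx":0,"ry":0,"rz":8.2,"gripper":0.0},
    {"dx":-0.013,"dy":0.0048,"dz":0,"rx":0,"ry":0,"rz":8.2,"gripper":0.0},
    {"dx":-0.013,"dy":0.0048,"dz":0,"rx":0,"ry":0,"rz":8.2,"gripper":0.0},
    {"dx":-0.013,"dy":0.0048,"dz":0,"rx":0,"ry":0,"rz":8.2,"gripper":0.0},
    {"dx":-0.013,"dy":0.0048,"dz":0,"rx":0,"ry":0,"rz":8.2,"gripper":0.0},
    {"dx":-0.014,"dy":0.0048,"dz":0,"rx":0,"ry":0,"rz":8.0,"gripper":0.0},
    {"dx":0,"dy":0,"dz":0,"rx":0,"ry":0,"rz":0,"gripper":0.0},
  ],
)

```text
t: 15.55
eef_pos: [435.4, 29.2, 190.5]
tcp_rot: [-1.571, -0.0, 1.456]
ft_force: [-0.0, -0.4, 0.0]
opening: 0.003
```

Emit:
jog_arm(
  series=[
    {"dx":0,"dy":0,"dz":0,"rx":0,"ry":0,"rz":0,"gripper":0.0},
    {"dx":0,"dy":0,"dz":0,"rx":0,"ry":0,"rz":0,"gripper":0.0},
  ],
)

```text
t: 15.75
eef_pos: [437.3, 28.6, 190.5]
tcp_rot: [-1.571, -0.0, 1.45]
ft_force: [0.4, -0.9, -0.5]
opening: 0.003
```

Run:
```python
from h import *
for n in("side","top"):
    im=env.read_camera(n); cv2.imwrite(f"pics/{n}12.png",im[:,:,::-1])
s=env.state();print(s["eef_pos"],s["t"],s["opening"],s["ft_force"],s["tcp_rot"],s["joints"])
crop("pics/side12.png","pics/side12_c.png",210,120,120,100,6)
crop("pics/top12.png","pics/top12_c.png",185,100,120,130,4.6)
for z in(0,-11): print((proj("side",s["eef_pos"]+[0,0,z])-[210,120])*6)
```

```text
[437.05731911  28.60872745 190.37508231] 15.85 0.0049026115996448115 [-0.70753021  0.34207632 -0.15214771] [-1.57088464e+00 -9.32206696e-05  1.45142182e+00] [-8.57268766e-02  2.46078565e-01  2.01307578e+00  1.16800090e-04
  8.82346906e-01 -1.53722290e+00]
[170.80942353 156.05074461]
[170.97242537 175.92223312]
```

View pics/side12_c.png

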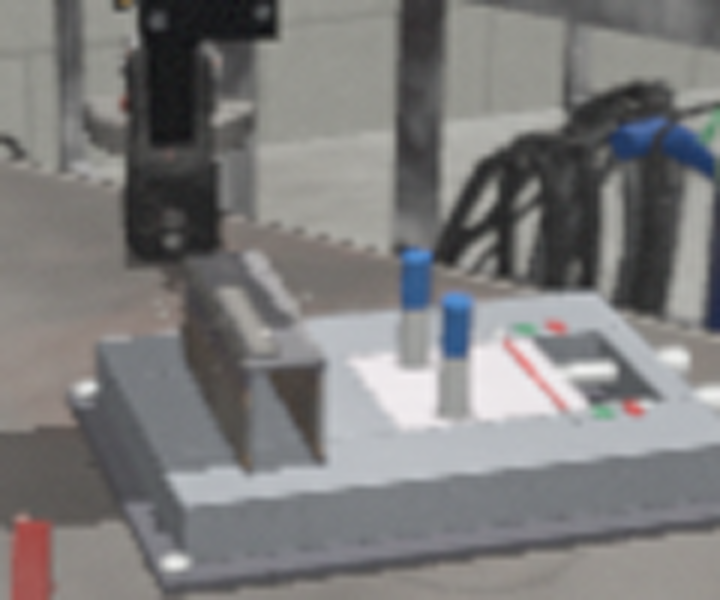

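View pics/top12_c.png

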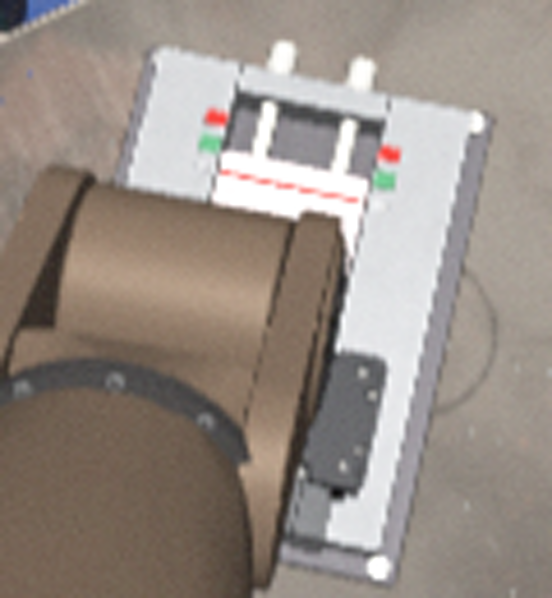

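Run:
```python
from h import *
s=np.array([437,28.6,190.4]);yaw=1.451
jx=np.array([np.cos(yaw),np.sin(yaw),0]);tz=np.array([-np.sin(yaw),np.cos(yaw),0])
im=cv2.imread("pics/side12.png")[0:230,130:360];im=cv2.resize(im,None,fx=2.6,fy=2.6,interpolation=cv2.INTER_CUBIC)
def d(P,c):
    q=(proj("side",P)-[130,0])*2.6;cv2.circle(im,tuple(int(v) for v in q),3,c,-1);return q
for a in(-90,90):
  for b in(-37.5,37.5): print(d(s+jx*a+tz*b+[0,0,67],(0,255,255)))
for a in(-12,12):
  for b in(-10,10): d(s+jx*a+tz*b+[0,0,-11],(0,255,0))
cv2.imwrite("pics/side12_f.png",im)
```

```text
[333.0867782  346.15475842]
[267.88529691 351.30553119]
[293.53097683 303.63196486]
[235.00095586 307.67728665]
```

View pics/side12_f.png

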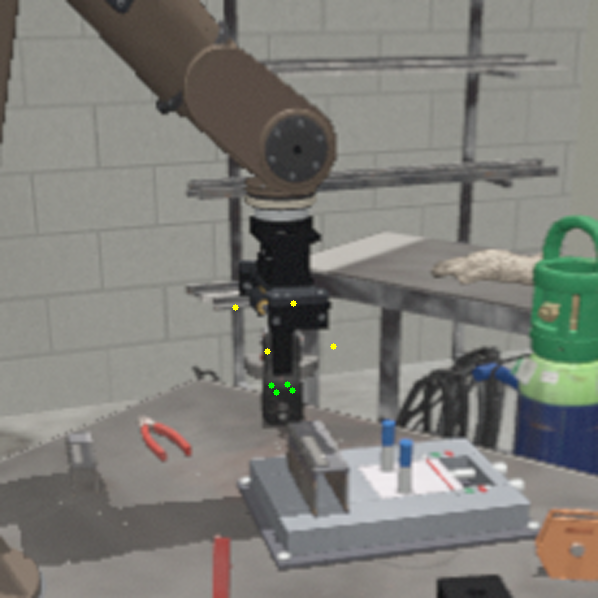

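Emit:
jog_arm(
  series=[
    {"dx":0,"dy":0,"dz":-0.03,"rx":0,"ry":0,"rz":0,"gripper":0.0},
    {"dx":0,"dy":0,"dz":-0.03,"rx":0,"ry":0,"rz":0,"gripper":0.0},
    {"dx":0,"dy":0,"dz":-0.03,"rx":0,"ry":0,"rz":0,"gripper":0.0},
    {"dx":0,"dy":0,"dz":-0.02,"rx":0,"ry":0,"rz":0,"gripper":0.0},
    {"dx":0,"dy":0,"dz":-0.01,"rx":0,"ry":0,"rz":0,"gripper":0.0},
    {"dx":0,"dy":0,"dz":0,"rx":0,"ry":0,"rz":0,"gripper":0.0},
    {"dx":0,"dy":0,"dz":0,"rx":0,"ry":0,"rz":0,"gripper":0.0},
  ],
)

```text
t: 16.55
eef_pos: [437.0, 28.7, 70.9]
tcp_rot: [-1.571, -0.0, 1.453]
ft_force: [-0.5, -0.4, 0.3]
opening: 0.006
```

Run:
```python
from h import *
for n in("side",):
    im=env.read_camera(n); cv2.imwrite(f"pics/{n}13.png",im[:,:,::-1])
s=env.state();print(s["eef_pos"],s["t"],s["opening"],s["ft_force"],s["tcp_rot"])
crop("pics/side13.png","pics/side13_c.png",210,110,120,110,6)
for z in(0,-11): print((proj("side",s["eef_pos"]+[0,0,z])-[210,110])*6)
```

```text
[437.10334595  28.73797327  71.23271256] 16.6 0.00580030243133121 [-1.14967261 -0.10803304 -0.02714362] [-1.57209813e+00 -1.38174732e-04  1.45330788e+00]
[172.53040341 424.47018005]
[172.68535361 442.99771671]
```

View pics/side13_c.png

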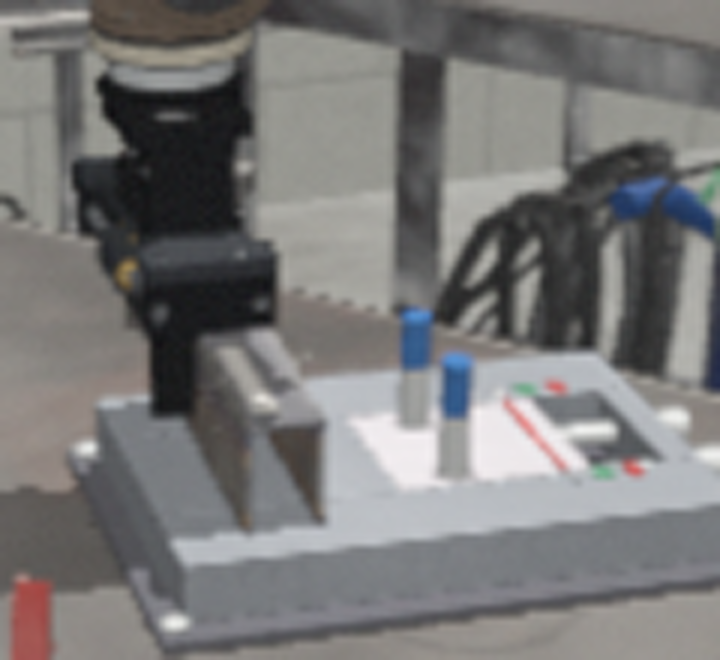

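Emit:
jog_arm(
  series=[
    {"dx":0,"dy":0,"dz":-0.005,"rx":0,"ry":0,"rz":0,"gripper":0.0},
    {"dx":0,"dy":0,"dz":-0.003,"rx":0,"ry":0,"rz":0,"gripper":0.0},
    {"dx":0,"dy":0,"dz":0,"rx":0,"ry":0,"rz":0,"gripper":0.0},
  ],
)

```text
t: 16.9
eef_pos: [436.5, 28.8, 62.4]
tcp_rot: [-1.571, -0.0, 1.454]
ft_force: [-0.0, 0.3, 0.4]
opening: 0.004
```

Emit:
jog_arm(
  series=[
    {"dx":0,"dy":0,"dz":-0.002,"rx":0,"ry":0,"rz":0,"gripper":0.0},
    {"dx":0,"dy":0,"dz":0,"rx":0,"ry":0,"rz":0,"gripper":0.0},
  ],
)

```text
t: 17.1
eef_pos: [436.5, 28.8, 60.4]
tcp_rot: [-1.571, -0.0, 1.454]
ft_force: [-0.0, 0.1, -0.2]
opening: 0.006
```

Emit:
jog_arm(
  series=[
    {"dx":0,"dy":0,"dz":-0.002,"rx":0,"ry":0,"rz":0,"gripper":0.0},
    {"dx":0,"dy":0,"dz":0,"rx":0,"ry":0,"rz":0,"gripper":0.0},
  ],
)

```text
t: 17.3
eef_pos: [436.5, 28.8, 58.3]
tcp_rot: [-1.571, -0.0, 1.454]
ft_force: [0.1, -0.5, -0.2]
opening: 0.005
```

Emit:
jog_arm(
  series=[
    {"dx":0,"dy":0,"dz":-0.002,"rx":0,"ry":0,"rz":0,"gripper":0.0},
    {"dx":0,"dy":0,"dz":0,"rx":0,"ry":0,"rz":0,"gripper":0.0},
  ],
)

```text
t: 17.5
eef_pos: [436.4, 28.8, 56.3]
tcp_rot: [-1.57, -0.0, 1.454]
ft_force: [-0.3, -0.6, -0.1]
opening: 0.003
```

Emit:
jog_arm(
  series=[
    {"dx":0,"dy":0,"dz":-0.001,"rx":0,"ry":0,"rz":0,"gripper":0.0},
    {"dx":0,"dy":0,"dz":0,"rx":0,"ry":0,"rz":0,"gripper":0.0},
  ],
)

```text
t: 17.7
eef_pos: [436.5, 28.8, 55.4]
tcp_rot: [-1.571, -0.0, 1.454]
ft_force: [1.0, 0.7, 0.6]
opening: 0.006
```

Run:
```python
from h import *
for n in("side",):
    im=env.read_camera(n); cv2.imwrite(f"pics/{n}14.png",im[:,:,::-1])
s=env.state();print(s["eef_pos"],s["t"],s["opening"],s["ft_force"],s["tcp_rot"])
crop("pics/side14.png","pics/side14_c.png",210,130,60,80,7)
for z in(0,-11): print((proj("side",s["eef_pos"]+[0,0,z])-[210,130])*7)
```

```text
[436.52311965  28.80804266  55.41769345] 17.75 0.008743842261310131 [ 0.24116432 -0.27710457  0.5348271 ] [-1.57075140e+00 -8.03009518e-05  1.45361374e+00]
[200.32643147 386.38059046]
[200.5098904  407.80029079]
```

View pics/side14_c.png

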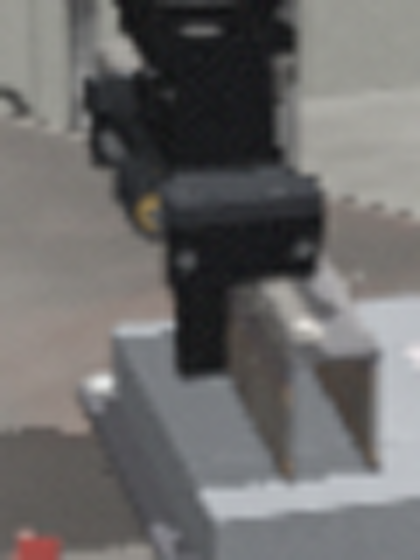

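Emit:
jog_arm(
  series=[
    {"dx":0,"dy":0,"dz":-0.002,"rx":0,"ry":0,"rz":0,"gripper":0.0},
    {"dx":0,"dy":0,"dz":0,"rx":0,"ry":0,"rz":0,"gripper":0.0},
  ],
)

```text
t: 17.95
eef_pos: [436.5, 28.8, 53.3]
tcp_rot: [-1.571, -0.0, 1.454]
ft_force: [-0.3, 0.4, -0.9]
opening: -0.001
```

Emit:
jog_arm(
  series=[
    {"dx":0,"dy":0,"dz":-0.002,"rx":0,"ry":0,"rz":0,"gripper":0.0},
    {"dx":0,"dy":0,"dz":0,"rx":0,"ry":0,"rz":0,"gripper":0.0},
  ],
)

```text
t: 18.15
eef_pos: [436.5, 28.8, 51.3]
tcp_rot: [-1.571, -0.0, 1.454]
ft_force: [-0.4, -0.1, 0.5]
opening: 0.006
```

Emit:
jog_arm(
  series=[
    {"dx":0,"dy":0,"dz":-0.003,"rx":0,"ry":0,"rz":0,"gripper":0.0},
    {"dx":0.005,"dy":-0.0006,"dz":0,"rx":0,"ry":0,"rz":0,"gripper":0.0},
    {"dx":0.003,"dy":-0.0004,"dz":0,"rx":0,"ry":0,"rz":0,"gripper":0.0},
    {"dx":0.003,"dy":-0.0004,"dz":0,"rx":0,"ry":0,"rz":0,"gripper":0.0},
    {"dx":0.003,"dy":-0.0004,"dz":0,"rx":0,"ry":0,"rz":0,"gripper":0.0},
    {"dx":0.003,"dy":-0.0004,"dz":0,"rx":0,"ry":0,"rz":0,"gripper":0.0},
    {"dx":0.003,"dy":-0.0004,"dz":0,"rx":0,"ry":0,"rz":0,"gripper":0.0},
    {"dx":0.003,"dy":-0.0004,"dz":0,"rx":0,"ry":0,"rz":0,"gripper":0.0},
  ],
)

```text
t: 18.95
eef_pos: [459.7, 25.8, 48.4]
tcp_rot: [-1.571, -0.0, 1.454]
ft_force: [-3.4, 0.5, -0.7]
opening: 0.003
```

Run:
```python
from h import *
for n in("side",):
    im=env.read_camera(n); cv2.imwrite(f"pics/{n}15.png",im[:,:,::-1])
s=env.state();print(s["eef_pos"],s["t"],s["opening"],s["ft_force"],s["tcp_rot"])
crop("pics/side15.png","pics/side15_c.png",210,130,120,90,6)
```

```text
[460.32872211  25.70694358  48.46930465] 19.0 0.00133595137725092 [-5.70059484e-01 -3.05289314e-04 -1.40340350e+00] [-1.57141841e+00 -9.60189675e-05  1.45365828e+00]
```

View pics/side15_c.png

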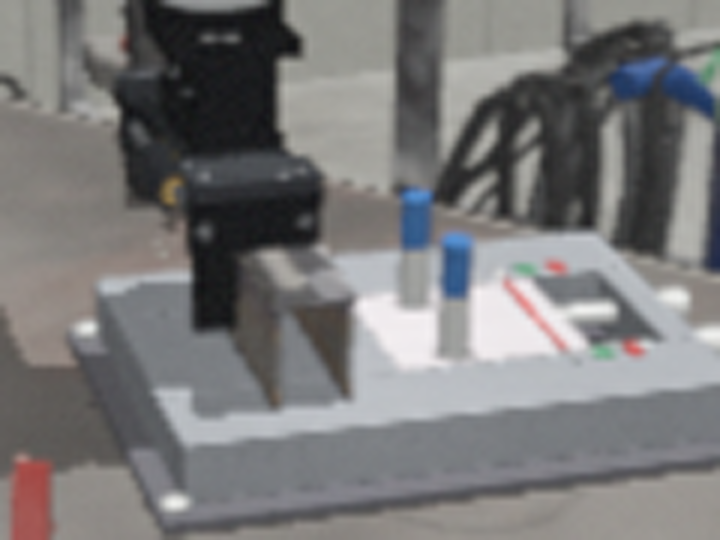

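Emit:
jog_arm(
  series=[
    {"dx":0.004,"dy":-0.0005,"dz":0,"rx":0,"ry":0,"rz":0,"gripper":0.0},
    {"dx":0.005,"dy":-0.0006,"dz":0,"rx":0,"ry":0,"rz":0,"gripper":0.0},
    {"dx":0.005,"dy":-0.0006,"dz":0,"rx":0,"ry":0,"rz":0,"gripper":0.0},
    {"dx":0.005,"dy":-0.0006,"dz":0,"rx":0,"ry":0,"rz":0,"gripper":0.0},
    {"dx":0.005,"dy":-0.0006,"dz":0,"rx":0,"ry":0,"rz":0,"gripper":0.0},
    {"dx":0.005,"dy":-0.0006,"dz":0,"rx":0,"ry":0,"rz":0,"gripper":0.0},
    {"dx":0.005,"dy":-0.0006,"dz":0,"rx":0,"ry":0,"rz":0,"gripper":0.0},
    {"dx":0.005,"dy":-0.0006,"dz":0,"rx":0,"ry":0,"rz":0,"gripper":0.0},
    {"dx":0.005,"dy":-0.0006,"dz":0,"rx":0,"ry":0,"rz":0,"gripper":0.0},
    {"dx":0.004,"dy":-0.0005,"dz":0,"rx":0,"ry":0,"rz":0,"gripper":0.0},
    {"dx":0.003,"dy":-0.0004,"dz":0,"rx":0,"ry":0,"rz":0,"gripper":0.0},
  ],
)

```text
t: 20.1
eef_pos: [510.9, 19.6, 48.4]
tcp_rot: [-1.571, -0.0, 1.454]
ft_force: [-3.5, 0.4, -0.1]
opening: 0.004
```

Run:
```python
from h import *
for n in("side","top"):
    im=env.read_camera(n); cv2.imwrite(f"pics/{n}16.png",im[:,:,::-1])
s=env.state();print(s["eef_pos"],s["t"],s["opening"],s["ft_force"],s["tcp_rot"])
crop("pics/side16.png","pics/side16_c.png",210,130,120,90,6)
crop("pics/top16.png","pics/top16_c.png",185,100,120,130,4.6)
```

```text
[511.29851308  19.48348945  48.50694287] 20.2 0.004327838643006648 [ 0.07231779  0.90595514 -0.16856867] [-1.57196076e+00 -1.16051718e-04  1.45352561e+00]
```

View pics/side16_c.png

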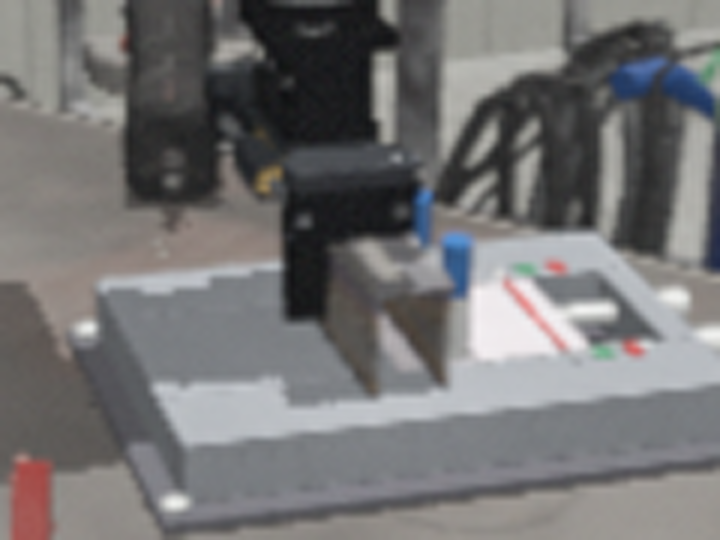

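View pics/top16_c.png

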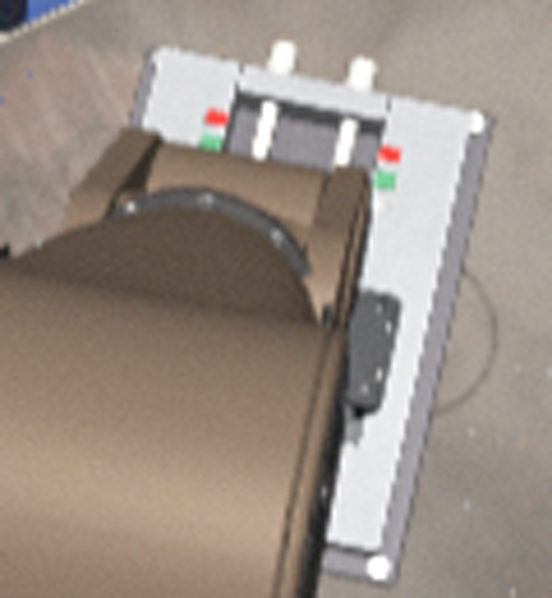

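Emit:
jog_arm(
  series=[
    {"dx":0.003,"dy":-0.0004,"dz":0,"rx":0,"ry":0,"rz":0,"gripper":0.0},
    {"dx":0.003,"dy":-0.0004,"dz":0,"rx":0,"ry":0,"rz":0,"gripper":0.0},
    {"dx":0.003,"dy":-0.0003,"dz":0,"rx":0,"ry":0,"rz":0,"gripper":0.0},
    {"dx":0.001,"dy":-0.0001,"dz":0,"rx":0,"ry":0,"rz":0,"gripper":0.0},
  ],
)

```text
t: 20.6
eef_pos: [520.9, 18.4, 48.5]
tcp_rot: [-1.571, -0.0, 1.454]
ft_force: [-3.7, -0.1, 2.9]
opening: 0.005
```

Emit:
jog_arm(
  series=[
    {"dx":0.002,"dy":-0.0002,"dz":0,"rx":0,"ry":0,"rz":0,"gripper":0.0},
    {"dx":0.001,"dy":-0.0001,"dz":0,"rx":0,"ry":0,"rz":0,"gripper":0.0},
  ],
)

```text
t: 20.8
eef_pos: [522.9, 18.2, 48.5]
tcp_rot: [-1.569, -0.0, 1.454]
ft_force: [-8.9, 1.5, 6.0]
opening: 0.008
```

Emit:
jog_arm(
  series=[
    {"dx":0.002,"dy":-0.0002,"dz":0,"rx":0,"ry":0,"rz":0,"gripper":0.0},
    {"dx":0.001,"dy":-0.0001,"dz":0,"rx":0,"ry":0,"rz":0,"gripper":0.0},
  ],
)

```text
t: 21.0
eef_pos: [525.6, 18.0, 48.5]
tcp_rot: [-1.569, -0.0, 1.454]
ft_force: [-9.5, 2.0, 7.8]
opening: 0.003
```

Run:
```python
from h import *
for n in("side",):
    im=env.read_camera(n); cv2.imwrite(f"pics/{n}17.png",im[:,:,::-1])
s=env.state();print(s["eef_pos"],s["t"],s["moment"],s["ft_force"],s["tcp_rot"])
crop("pics/side17.png","pics/side17_c.png",240,140,80,70,9)
```

```text
[525.68161002  18.02229184  48.51932916] 21.05 [ 0.21031968  1.18293834 -0.03632205] [-8.06020622  1.48467601  5.02107503] [-1.56872545e+00 -1.24619142e-04  1.45363890e+00]
```

View pics/side17_c.png

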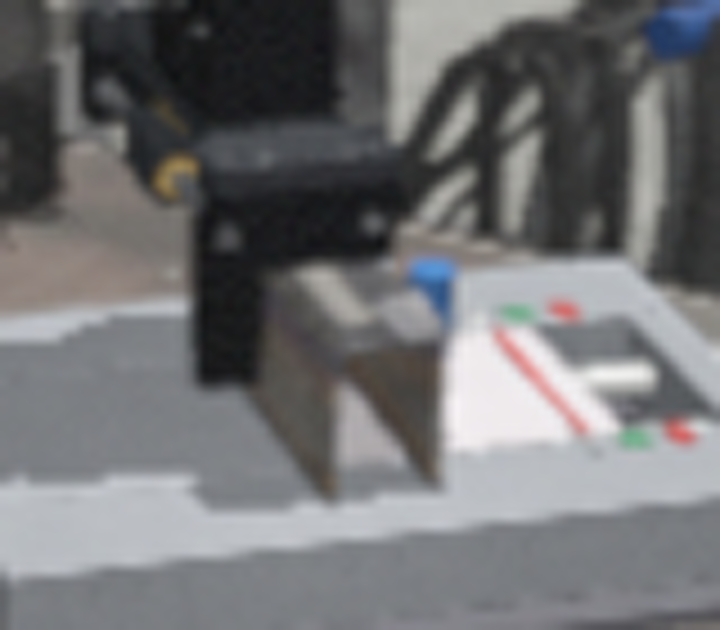

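Emit:
jog_arm(
  series=[
    {"dx":0.002,"dy":-0.0002,"dz":0,"rx":0,"ry":0,"rz":0,"gripper":0.0},
    {"dx":0.002,"dy":-0.0002,"dz":0,"rx":0,"ry":0,"rz":0,"gripper":0.0},
    {"dx":0,"dy":0,"dz":0,"rx":0,"ry":0,"rz":0,"gripper":0.0},
  ],
)

```text
t: 21.35
eef_pos: [529.4, 17.7, 48.5]
tcp_rot: [-1.568, -0.0, 1.454]
ft_force: [-8.7, 1.9, 6.9]
opening: 0.006
```

Emit:
jog_arm(
  series=[
    {"dx":0.002,"dy":-0.0003,"dz":0,"rx":0,"ry":0,"rz":0,"gripper":0.0},
    {"dx":0.002,"dy":-0.0002,"dz":0,"rx":0,"ry":0,"rz":0,"gripper":0.0},
    {"dx":0,"dy":0,"dz":0,"rx":0,"ry":0,"rz":0,"gripper":0.0},
  ],
)

```text
t: 21.65
eef_pos: [533.0, 17.2, 48.5]
tcp_rot: [-1.567, -0.0, 1.454]
ft_force: [-10.6, 1.7, 8.3]
opening: 0.004
```

Run:
```python
from h import *
for n in("side",):
    im=env.read_camera(n); cv2.imwrite(f"pics/{n}18.png",im[:,:,::-1])
s=env.state();print(s["eef_pos"],s["t"],s["moment"],s["ft_force"],s["tcp_rot"])
crop("pics/side18.png","pics/side18_c.png",240,140,80,70,9)
```

```text
[533.01330723  17.23989799  48.47838609] 21.7 [ 0.34284981  1.56322908 -0.09026744] [-10.6175747    2.82240479   8.05440822] [-1.56752786e+00 -1.46172784e-04  1.45366150e+00]
```

View pics/side18_c.png

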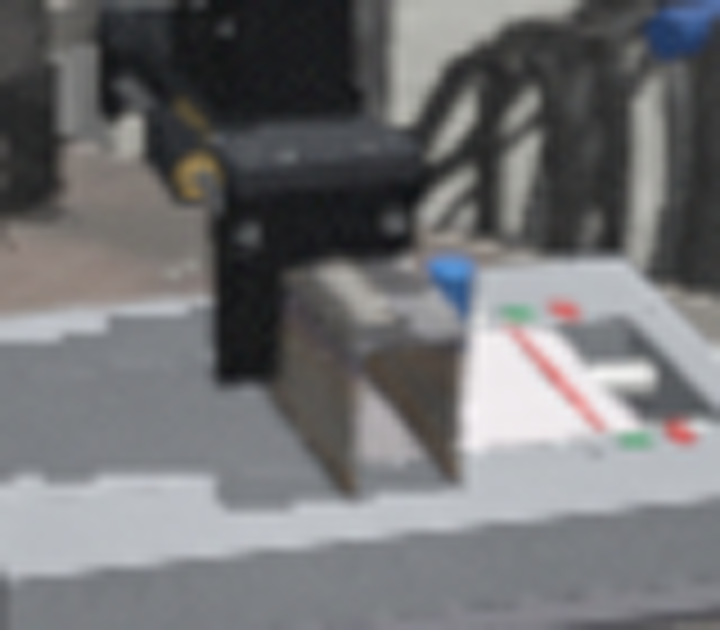

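```bash
cat > line.py <<'E'
from h import *
import sys
th=np.radians(-6.77);ax=np.array([np.cos(th),np.sin(th)]);ay=np.array([-ax[1],ax[0]])
O=np.array([563.15,10.36])
def line(fn):
    im=cv2.imread(fn).astype(int);b,g,r=im[...,0],im[...,1],im[...,2]
    w=np.clip(r-np.maximum(g,b)-25,0,None)
    L=[]
    for v in range(165,215):
        for u in range(285,330):
            if w[v,u]>0:
                P=onz("side",u,v,44)[:2]-O;x,y=P@ax,P@ay
                if abs(y)<50 and 60<x<118: L.append((x,y,w[v,u]))
    L=np.array(L)
    A=np.stack([np.ones(len(L)),L[:,1]],1)*L[:,2:3]**.5
    c=np.linalg.lstsq(A,L[:,0]*L[:,2]**.5,rcond=None)[0];return c,len(L),L[:,1].min(),L[:,1].max()
if __name__=="__main__":
    for f in sys.argv[1:]: print(f,line(f))
E
python3 line.py pics/side0.png pics/side11.png pics/side17.png pics/side18.png
```

```text
pics/side0.png (array([83.34335997, -0.13808932]), 26, np.float64(-49.84862334185519), np.float64(45.520777506895406))
pics/side11.png (array([82.54469106, -0.13688476]), 28, np.float64(-49.84862334185519), np.float64(45.520777506895406))
pics/side17.png (array([86.30885883, -0.12637161]), 27, np.float64(-49.84862334185519), np.float64(44.63465834468928))
pics/side18.png (array([92.42592312, -0.10021485]), 26, np.float64(-49.84862334185519), np.float64(42.862166892911596))
```

Emit:
jog_arm(
  series=[
    {"dx":0.002,"dy":-0.0003,"dz":0,"rx":0,"ry":0,"rz":0,"gripper":0.0},
    {"dx":0.002,"dy":-0.0002,"dz":0,"rx":0,"ry":0,"rz":0,"gripper":0.0},
    {"dx":0.001,"dy":-0.0001,"dz":0,"rx":0,"ry":0,"rz":0,"gripper":0.0},
    {"dx":0,"dy":0,"dz":0,"rx":0,"ry":0,"rz":0,"gripper":0.0},
  ],
)

```text
t: 22.1
eef_pos: [537.4, 16.8, 48.5]
tcp_rot: [-1.566, -0.0, 1.454]
ft_force: [-13.3, 3.0, 10.8]
opening: 0.006
```

```bash
python3 - <<'E'
from h import *
for n in("side","top"):
    im=env.read_camera(n); cv2.imwrite(f"pics/{n}19.png",im[:,:,::-1])
s=env.state();print(s["eef_pos"],s["t"],s["moment"],s["ft_force"],s["tcp_rot"])
crop("pics/side19.png","pics/side19_c.png",240,140,80,70,9)
crop("pics/top19.png","pics/top19_c.png",185,100,120,130,4.6)
E
python3 line.py pics/side19.png
```

```text
[537.37446715  16.77734979  48.49213989] 22.2 [ 0.38923645  2.04105082 -0.10601752] [-14.36945211   2.72521699   9.42941705] [-1.56624898e+00 -1.55833734e-04  1.45372811e+00]
pics/side19.png (array([ 9.62737751e+01, -6.45629282e-02]), 26, np.float64(-49.84862334185519), np.float64(41.9757929823845))
```

View pics/side19_c.png

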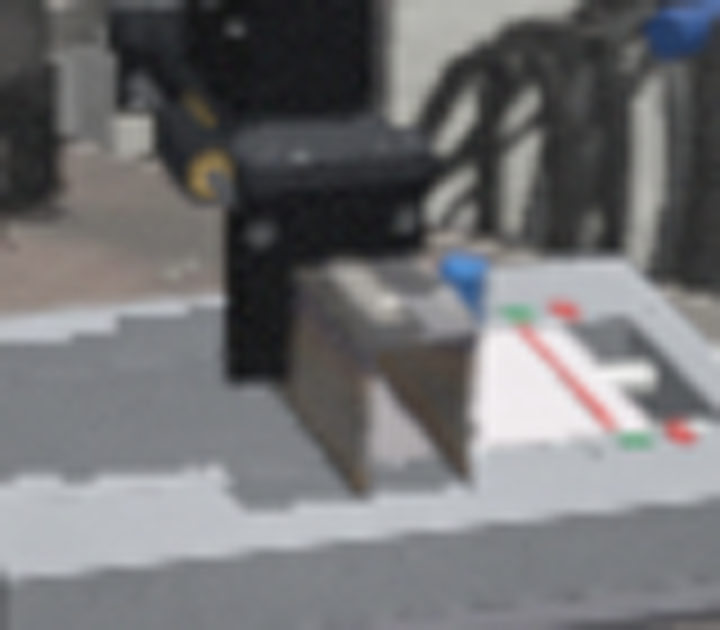

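View pics/top19_c.png

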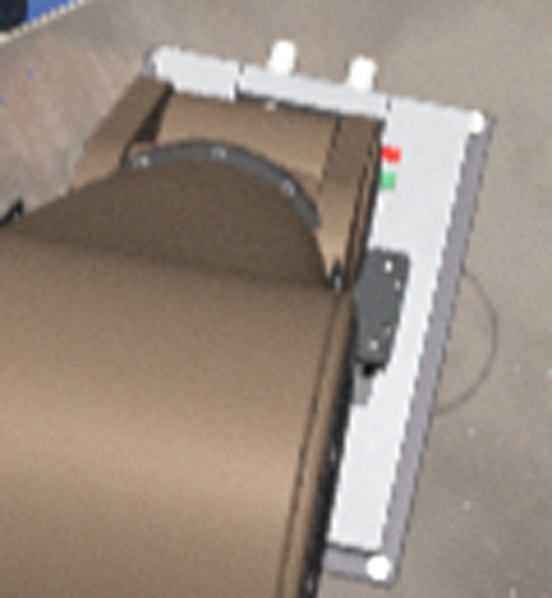

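Emit:
jog_arm(
  series=[
    {"dx":0.001,"dy":-0.0001,"dz":0,"rx":0,"ry":0,"rz":0,"gripper":0.0},
    {"dx":0.001,"dy":-0.0001,"dz":0,"rx":0,"ry":0,"rz":0,"gripper":0.0},
    {"dx":0.001,"dy":-0.0001,"dz":0,"rx":0,"ry":0,"rz":0,"gripper":0.0},
    {"dx":0,"dy":0,"dz":0,"rx":0,"ry":0,"rz":0,"gripper":0.0},
    {"dx":0,"dy":0,"dz":0,"rx":0,"ry":0,"rz":0,"gripper":0.0},
    {"dx":0,"dy":0,"dz":0,"rx":0,"ry":0,"rz":0,"gripper":0.0},
    {"dx":0,"dy":0,"dz":0,"rx":0,"ry":0,"rz":0,"gripper":0.0},
    {"dx":0,"dy":0,"dz":0,"rx":0,"ry":0,"rz":0,"gripper":0.0},
  ],
)

```text
t: 23.0
eef_pos: [540.0, 16.5, 48.5]
tcp_rot: [-1.565, -0.0, 1.454]
ft_force: [-16.2, 3.6, 12.3]
opening: 0.005
```

```bash
python3 - <<'E'
from h import *
for n in("side",):
    im=env.read_camera(n); cv2.imwrite(f"pics/{n}20.png",im[:,:,::-1])
s=env.state();print(s["eef_pos"],s["t"],s["moment"],s["ft_force"],s["tcp_rot"])
crop("pics/side20.png","pics/side20_c.png",265,145,60,60,10)
E
python3 line.py pics/side20.png
```

```text
[540.02249827  16.53052432  48.53149834] 23.05 [ 0.40739139  2.31644023 -0.07434913] [-15.31984328   2.50634041  12.40342334] [-1.56554894e+00 -1.52680586e-04  1.45369510e+00]
pics/side20.png (array([ 9.90217653e+01, -4.66112019e-02]), 27, np.float64(-49.84862334185519), np.float64(49.35859597002783))
```

View pics/side20_c.png

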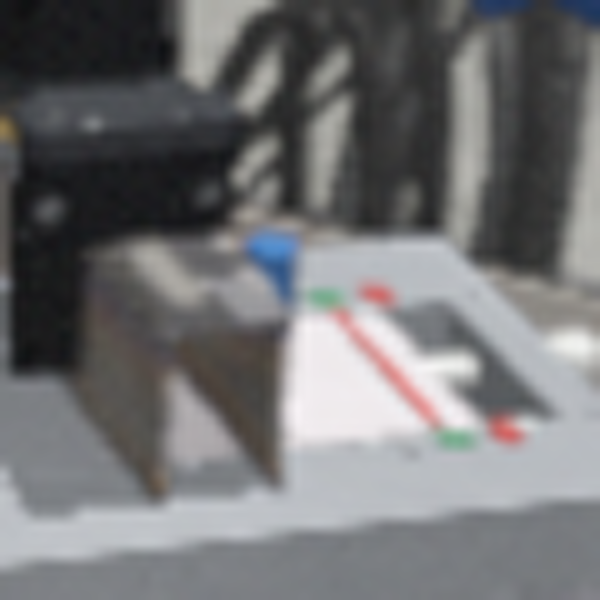

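Run:
```python
from line import *
for d in(15,17,19):
  for y in(-35,35):
    P=O+ax*(20+d)+ay*y
    print(d,y,[(proj("side",[*P,z])-[265,145]+.5)*10 for z in(111,79)])
# channel corners expected flat, front at x=11+16.5, y=-86
for x in(27.5,-16.5):
  for z in(45,107):
    P=O+ax*x+ay*-86; print(x,z,(proj("side",[*P,z])-[265,145]+.5)*10)
# tilt from initial
for x in(-66,-110):
  for z in(45,107):
    P=O+ax*x+ay*-86; print("init",x,z,proj("side",[*P,z]))
crop("pics/side0.png","pics/s0ch.png",235,155,40,50,12)
crop("pics/side20.png","pics/s20ch.png",265,160,40,50,12)
```

```text
15 -35 [array([258.90105796, 244.35816476]), array([254.86240678, 335.31481885])]
15 35 [array([187.83242816, 167.80514434]), array([184.59481545, 255.74859236])]
17 -35 [array([264.73717782, 243.76118654]), array([260.6459535, 334.691263 ])]
17 35 [array([193.45425885, 167.25846719]), array([190.16791746, 255.1770527 ])]
19 -35 [array([270.56910771, 243.16465226]), array([266.42538941, 334.0681566 ])]
19 35 [array([199.07223621, 166.71218663]), array([195.7372358 , 254.60591471])]
27.5 45 [282.87483847 497.42677402]
27.5 107 [291.49888562 318.55088287]
-16.5 45 [151.8781804  512.86878264]
-16.5 107 [158.09591756 332.8302991 ]
init -66 45 [264.69807573 197.55325809]
init -66 107 [265.03922359 179.4180551 ]
init -110 45 [251.14591108 199.1496611 ]
init -110 107 [251.22858075 180.89723432]
```

View pics/s20ch.png

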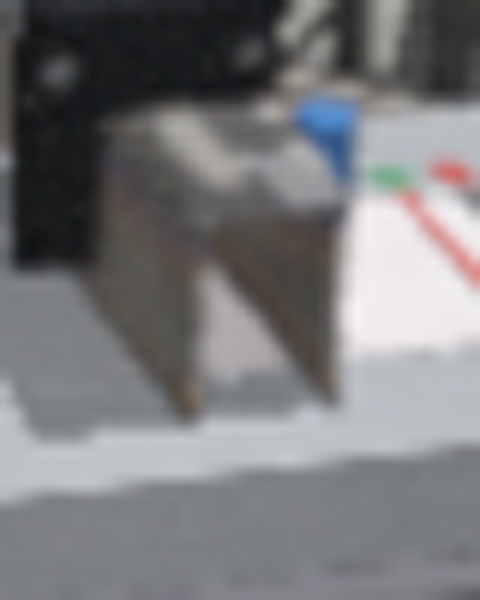

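View pics/s0ch.png

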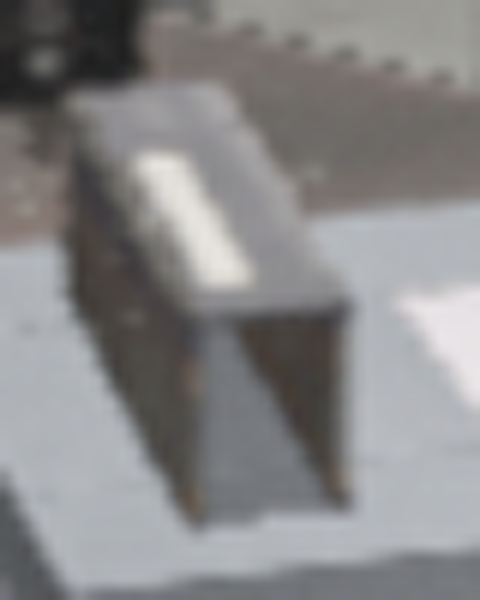

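Emit:
jog_arm(
  series=[
    {"dx":0,"dy":0,"dz":0,"rx":0,"ry":0,"rz":0,"gripper":0.0},
    {"dx":0,"dy":0,"dz":0,"rx":0,"ry":0,"rz":0,"gripper":0.0},
    {"dx":0,"dy":0,"dz":0,"rx":0,"ry":0,"rz":0,"gripper":0.0},
    {"dx":0,"dy":0,"dz":0,"rx":0,"ry":0,"rz":0,"gripper":0.0},
    {"dx":0,"dy":0,"dz":0,"rx":0,"ry":0,"rz":0,"gripper":0.0},
    {"dx":0,"dy":0,"dz":0,"rx":0,"ry":0,"rz":0,"gripper":0.0},
  ],
)

```text
t: 23.65
eef_pos: [540.0, 16.5, 48.5]
tcp_rot: [-1.565, -0.0, 1.454]
ft_force: [-15.7, 3.9, 12.6]
opening: 0.004
```

```bash
python3 - <<'E'
from h import *
im=env.read_camera("side"); cv2.imwrite("pics/side21.png",im[:,:,::-1])
s=env.state();print(s["eef_pos"],s["t"],s["moment"],s["ft_force"],s["tcp_rot"])
a=cv2.imread("pics/side20.png").astype(int);b=cv2.imread("pics/side21.png").astype(int)
print(np.abs(a-b)[140:215,240:330].mean(), np.abs(a-b)[0:60,0:100].mean())
crop("pics/side21.png","pics/side21_c.png",190,100,180,135,4.4)
E
python3 line.py pics/side21.png
```

```text
[540.01919109  16.52484043  48.53539891] 23.7 [ 0.44805108  2.28106387 -0.05277864] [-15.4817241    3.03282929  12.37233336] [-1.56553386e+00 -1.66984752e-04  1.45366115e+00]
1.031753086419753 0.8371666666666666
pics/side21.png (array([ 9.90410417e+01, -4.68563760e-02]), 27, np.float64(-49.84862334185519), np.float64(49.35859597002783))
```

View pics/side21_c.png

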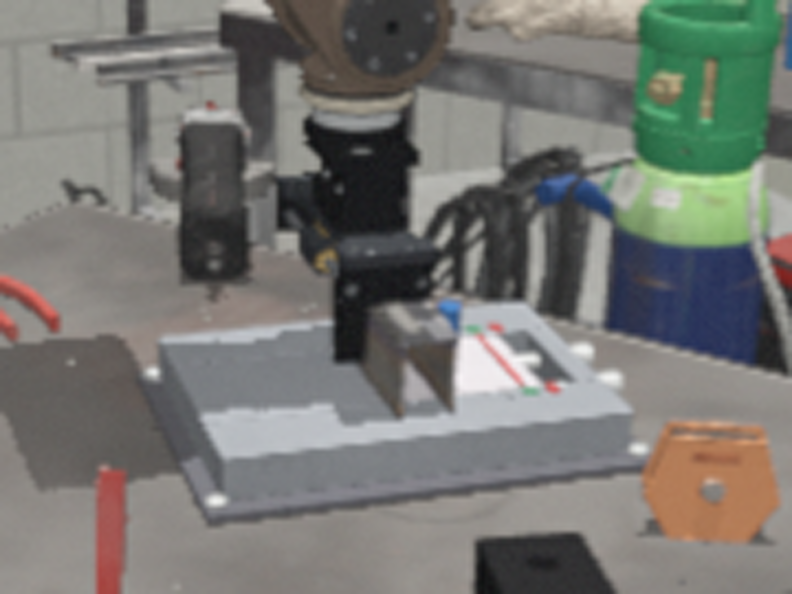

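Run:
```python
from line import *
def c(x,y,o,z):
    P=onz("side",o[0]+(x+.5)/12-.5,o[1]+(y+.5)/12-.5,z)[:2]-O;return np.round([P@ax,P@ay],1)
print("near wall bottom now",c(100,292,(265,160),45),c(183,412,(265,160),45))
print("initial",c(80,312,(235,155),45),c(192,520,(235,155),45))
print("near top edge now",c(100,122,(265,160),107),c(197,235,(265,160),107))
print("front top edge now corner",c(345,207,(265,160),107))
```

```text
near wall bottom now [-9.2  6.8] [-11.7 -72.8]
initial [-104.8   60.6] [-109.4  -76.8]
near top edge now [-18.7 -17.7] [-17.9 -96.4]
front top edge now corner [ 25.2 -89. ]
```

Run:
```python
from cell import env
print(env.job_done()); s=env.state();print(s["t"],s["eef_pos"],s["ft_force"])
```

```text
the job is handed in; nothing more can be done
None
the job is handed in; nothing more can be done
```

I put both blue-topped pins in the backstop holes and pushed the channel against them until the red line stood in the green band. I handed the job in at about 23.7 s with the push still on. No verdict was reported.

**Last checks**
- **Line position:** the backstop is pushed back about 16 to 16.5 mm by the side camera, inside the 12 to 24 mm band and well short of the red marks at 32 mm.
- **Push:** the wrist force along the push held steady at about 15 to 16 N for the last 0.6 s.
- **Pins:** before the push, both looked fully down. In the last picture only the top of the right pin shows, leaning roughly 0.035 rad. The left pin is hidden, so the channel's contact with each pin is inferred from pushing midway between them and a near-zero twisting moment.
- **Channel:** its turn from square came out at no more than about 0.03 rad, and its forward tilt at about 0.02 to 0.05 rad. Both are within the limits, but the readings were noisy.
- **Bystanders:** I moved nothing near them. The magnet and what shows of the pliers look unmoved in the last picture. The spare coupon was not separately checked.

**What disagreed**
- **Cameras:** the two differ by about 3 to 4 mm, so I used relative measurements.
- **Fingertips:** they sit some 15 mm higher than the stated 11 mm ahead of the TCP. I lowered the TCP to 48 mm without touching the deck.
- **Upward force:** about 12 N acted up on the tool during the hold. I put it down to friction from the channel trying to tip, but did not confirm that.

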